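Centre-punch the last hole of a wreath plate

TASK

Take the automatic centre punch out of its wooden tray, hold it upright with its point on the scribed cross at the undrilled corner of the brass plate, and press it straight down until its spring snaps; mark the plate nowhere else. Then leave the punch lying in the sloping grey rest, point at the toe stop, cap end up; since it lies flat in the tray, that rest is also the place to set it down and change your grip. Do not disturb the other things on the desk.

Things in the scene. Friction and masses are not known exactly. Their poses are not given: they have to be found in the camera images.
- punch: automatic centre punch, 150 mm long, about 0.2 kg: round steel body 20 mm across with dark knurled bands and black cap; slim dark nose, 10 mm across, with a blunt point. Origin on its axis; its x axis runs along it to the cap end. Point at x = -80 mm, cap end at +70 mm, full 20 mm diameter from -35 to +68 mm, centre of mass near x = +10 mm. It may have rolled about its axis.
- nose (a joint): how far the nose is pressed into the punch: 0 fully out, 0.0115 m at its hard stop. The thrust starts at about 4 N and grows to about 16 N at 4 to 5 mm, where the hidden spring gives way: it then drops to about 6 N at the stop, and the nose has snapped in. The nose springs out again when the punch is lifted.
- punch_tip (a point): the point of the punch (it moves with the nose)
- punch_cap (a point): centre of the punch's cap end, 150 mm from the point
- tray: fixed dark wooden tray 200 x 90 x 40 mm, origin under its centre. In a channel along its x axis (26 mm wide) the punch lies flat, cap end to +x, its axis 26 mm above the desk, its top 4 mm below the tray's rim. A finger cut-out, open at both sides, crosses the tray from x = +6 to +48 mm, floor 5 mm above the desk: there the body (near punch x = +22 mm) can be taken from above.
- rest: fixed grey sloping rest, base 150 x 76 x 10 mm, origin under its centre. The punch lies in it at 45 degrees in the rest's x-z plane, cap end up towards +x, sliding down until its point meets the toe stop. A V, 45 mm wide at the top, carries it 48 to 74 mm from the point; then only a keel 10 mm wide lies under it, to 107 mm from the point (fingers can straddle it); beyond, it stands free.
- rest_toe (a point): where the punch's point lies when it is in the rest (22 mm above the desk)
- rest_head (a point): where the centre of the cap end lies when the punch is in the rest (128 mm above the desk)
- plate: brass plate 120 x 80 x 3 mm, clamped on a fixed dark steel block 160 x 110 x 25 mm by a small clamp at the middle of each short end (up to 44 mm above the desk); origin at the centre of the plate's underside, 25 mm above the desk. Three corners have drilled holes of 10 mm diameter; the fourth is painted blue and has a bright scribed cross and a scribed circle of 10 mm diameter.
- mark (a point): centre of the scribed cross, on the plate's upper face 28 mm above the desk, at x = +44, y = +25 mm of the plate; the x and y axes are those of the plate
- mug: loose white mug, 82 mm across, 95 mm high; origin under its centre
- tub: loose open purple tub of black flower centres, 120 mm across, 70 mm high; origin under its centre
- jar: loose red jar, 72 mm across, 85 mm high; origin under its centre
- cup: loose paper cup, 74 mm across, 88 mm high; origin under its centre
- petals: loose pile of red paper petals, 70 mm across, 26 mm high; origin under its centre
- tape: loose roll of tape, 90 mm across, 24 mm high; origin under its centre
- scissors: loose scissors with orange handles lying flat, 165 mm long, 8 mm high; origin at the pivot
Mind the look-alikes: they are no part of the job. Of the things like the punch, leave any that is orange; of the rest the smaller one is meant.

How it is judged:
On the way:
1. the punch, upright, is pressed down on the scribed cross until its spring snaps (value of joint nose above 0.0105 m and horizontal distance between punch_tip and mark below 0.005 m and contact force between punch and plate above 1 N and angle between punch's own x axis and vertical below 0.17 rad), for 0.05 s.
At the end, for the whole second after the job is handed in: After the spring has snapped with the point inside the scribed circle (within 5 mm of the cross) and the punch within about 10 degrees of upright, the punch lies still in the sloping rest: point within 12 mm of the toe, cap end within 12 mm of its place at the head (distance between punch_tip and rest_toe below 0.012 m and distance between punch_cap and rest_head below 0.012 m and linear speed of punch below 0.02 m/s); the robot touches nothing.
It fails at once if the punch snaps on the plate outside the scribed circle (value of joint nose above 0.0095 m and contact force between punch and plate above 3 N and horizontal distance between punch_tip and mark above 0.006 m).
It fails at once if another thing on the desk is shifted by more than 30 mm (distance of any of mug, tub, jar, cup, petals, tape, scissors from where it was at the start of the episode above 0.03 m).
It also fails if it takes over 69 s, if anything falls off the work surface, if the arm or the gripper's body presses on something with over 40 N, if the wrist force passes 120 N, or if a joint passes its speed limit or range.

ROBOT

A 6-joint arm with a two-finger parallel gripper is mounted at the origin on the work surface. World frame = base frame: x ahead of the robot, y to its left, z up, the work surface at z = 0. Lengths are in m, angles in rad, forces in N, time in s.
With the tool pointing down it reaches from about 0.375 to 0.75 m from the base axis. Payload 9 kg.
Tool frame: the origin (TCP) lies at the very end of the fingers, on their centre line; the grasp point (between the pads) lies 19 mm behind it; z points along the fingers, y is the line along which they close (so a half turn about z gives the same grasp; the last joint's range is limited). The gripper opens to 85 mm and grips with 20 to 120 N. Pads are 22 mm wide; open, the fingers measure 114 mm over their backs; the gripper's body (76 mm by 85 mm) begins 54 mm behind the grasp point. The pads swing forward as they close: fully open they stand 13 mm farther back than shut.
Start: joints at [0.944, 0.104, 0.097, 1.564, 0, 1.353], TCP at [0.239, 0.551, 0.202] pointing down, gripper open.
Joint ranges: [-2.99, 2.99], [-0.84, 1.86], [-1.1, 1.16], [-1.84, 2.11], [-1.51, 1.56], [-3.14, 3.14]. Speed limits (rad/s): [2.22, 2.22, 2.57, 3.14, 3.14, 3.14].

INTERFACE

Orientations are given as a unit quaternion [w, x, y, z].
In Python, from rig import bot, imaging, sign_off gives the robot as it stands. The module is installed in compiled form; this text tells all that it offers.
- The arm moves only by the tool send_rows, never from a script. Its argument "moves" is a list of rows, each an object of numbers: "x", "y", "z": the shift along the tool's x, y, z in m; "rx", "ry", "rz": the turn, a rotation vector about the tool's x, y, z in rad; "grip": the opening, from 0 (shut) to 1 (fully open). A call has 1 to 12 rows; each row is the pose to reach, as a shift and turn from the pose commanded when the call began, along the tool's axes at that moment; what a row does not reach only later rows make up. A row lasts 1/12 s, in which the tool goes at most 41.7 mm and 7.16 degrees, less where a joint would pass 70% of its speed; a pose out of reach is approached as far as the arm can. A call with a gripper value outside its range is refused whole. The fingers move at their own pace and stop on an object; the grip force is fixed at half the most. Time passes only in rows, so rows that repeat a pose let the fingers close. It gives the time, the measured TCP pose, the force, the opening and the grip force at its end, in the units of the state.
- bot.get_state(): the state, without advancing time (a new reading comes with each control period).
- imaging.get_image(name): name is "scene" or "top" or "wrist"; returns a dict with "frame" (384x512x3 uint8, blue, green, red), "range_z" (384x512 float32, m along the optical axis (not along the pixel's ray), 0 where there is no reading), "mtx" (3x3 intrinsics, pixels), "rvec" (rotation vector, rad) and "tvec" (3), from world to camera coordinates, as OpenCV has them. Camera axes: x right, y down, z forward; pixel columns grow to the right and rows downward; lengths in m; the calibration is good to about 2 mm. A picture is of the moment at which its call begins.
- sign_off(): hands the job in; it is judged then, once.
The state is a dict: "t": time; "joints": joint angles; "qvel": joint speeds; "tau": joint torques, N m; "tcp_pos": TCP position; "tcp_rot": TCP orientation; "wrist_force": force on the tool from outside, world axes, zero at the start; "wrist_torque": the same for the moment, N m; "finger_gap": opening from 0.0 (shut) to 1.0 (fully open); "grasp_force": force on a finger pad.
Only numpy, scipy, OpenCV 4.12 (cv2) and the standard library are available. Lean on these libraries where they do the work, as an engineer would, in place of code of your own. Each camera call takes 0.05 s, during which the arm holds its last target. There are 200 camera calls.

## Working session

There is one attempt and no reset: what is moved stays moved. The work goes in short steps, Python scripts to look and compute and a tool call to move; the robot and the scene stay as the last step left them, time stands still between calls to the robot, and variables do not carry over. Pictures are saved under pics/ and viewed, at most 10 in all, crops included, and the job is handed in when it is done.

Besides the shell and the picture viewer there is one more tool, called as a command line: name --argument value ..., lists and objects as JSON in quotes. send_rows: Moves the arm, as the interface text tells. Its arguments: {"type":"object","properties":{"moves":{"type":"array","items":{"type":"object","properties":{"x":{"type":"number"},"y":{"type":"number"},"z":{"type":"number"},"rx":{"type":"number"},"ry":{"type":"number"},"rz":{"type":"number"},"grip":{"type":"number"}}}}},"required":["moves"]}

```bash
mkdir -p pics
cat > h.py <<'E'
import numpy as np, cv2
from rig import bot, imaging, sign_off
from scipy.spatial.transform import Rotation as R
def cam(n):
    d=imaging.get_image(n); d['R']=cv2.Rodrigues(np.array(d['rvec'],float))[0]; d['t']=np.array(d['tvec'],float).ravel(); return d
def cloud(d):
    h,w=d['range_z'].shape; v,u=np.mgrid[:h,:w]; K=np.array(d['mtx']); z=d['range_z']
    p=np.stack([(u-K[0,2])/K[0,0]*z,(v-K[1,2])/K[1,1]*z,z],-1)
    return (p-d['t'])@d['R']   # world
def ray(d,u,v,h):
    K=np.array(d['mtx']); r=d['R'].T@np.linalg.solve(K,[u,v,1.]); c=-d['R'].T@d['t']
    return c+r*(h-c[2])/r[2]
def pose():
    s=bot.get_state(); q=s['tcp_rot']; return np.array(s['tcp_pos']),R.from_quat([q[1],q[2],q[3],q[0]]),s
def rel(p,Rt):
    """shift and rotvec in tool axes from the present pose to target"""
    p0,R0,s=pose(); return R0.inv().apply(np.array(p)-p0),(R0.inv()*Rt).as_rotvec()
E
python3 - <<'E'
from h import *
for n in ['top','scene']:
    d=cam(n); cv2.imwrite(f'pics/{n}0.png',cv2.resize(d['frame'],(800,600))); 
    np.save(f'{n}0.npy',d,allow_pickle=True)
    print(n,-d['R'].T@d['t'],d['mtx'])
p,r,s=pose(); print(p,r.as_matrix().round(3),s)
E
```

```text
top [0.33238184 0.00249329 1.29412267] [[403.191015     0.         261.81064955]
 [  0.         403.191015   187.94320335]
 [  0.           0.           1.        ]]
scene [ 1.08947968 -0.64929428  1.20167983] [[382.1640792    0.         253.96283978]
 [  0.         382.1640792  189.51633989]
 [  0.           0.           1.        ]]
[0.23828354 0.55026844 0.20079896] [[-0.918  0.398 -0.001]
 [ 0.398  0.918 -0.001]
 [ 0.    -0.001 -1.   ]] {'t': 0.1, 'joints': array([9.44285555e-01, 1.04627257e-01, 9.65317922e-02, 1.56393830e+00,
       1.81970091e-05, 1.35310786e+00]), 'qvel': array([ 0.00016114, -0.00069096,  0.0010888 , -0.00173979, -0.00071714,
       -0.00014823]), 'tau': array([ 7.95838743e-03, -5.58207178e+01,  5.04722285e+01,  1.28446877e-02,
       -1.81860983e-04, -5.68135874e-05]), 'tcp_pos': array([0.23828354, 0.55026844, 0.20079896]), 'tcp_rot': array([-2.61775008e-04,  2.02990572e-01,  9.79180496e-01, -5.60687787e-04]), 'wrist_force': array([ 0.41015311, -0.18398426,  0.25823443]), 'wrist_torque': array([ 0.02670534, -0.00196642, -0.0070931 ]), 'grasp_force': 0.0, 'finger_gap': 1.0028028905792719}
```

View pics/top0.png

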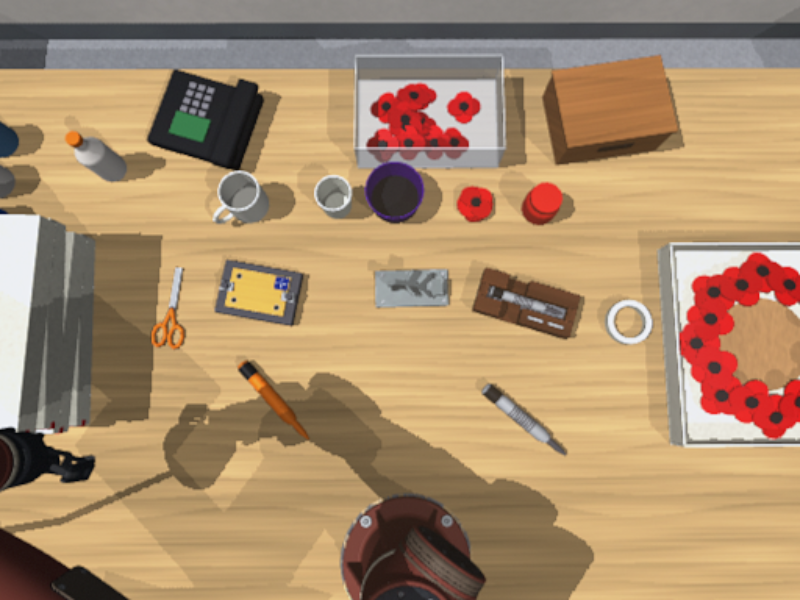

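View pics/scene0.png

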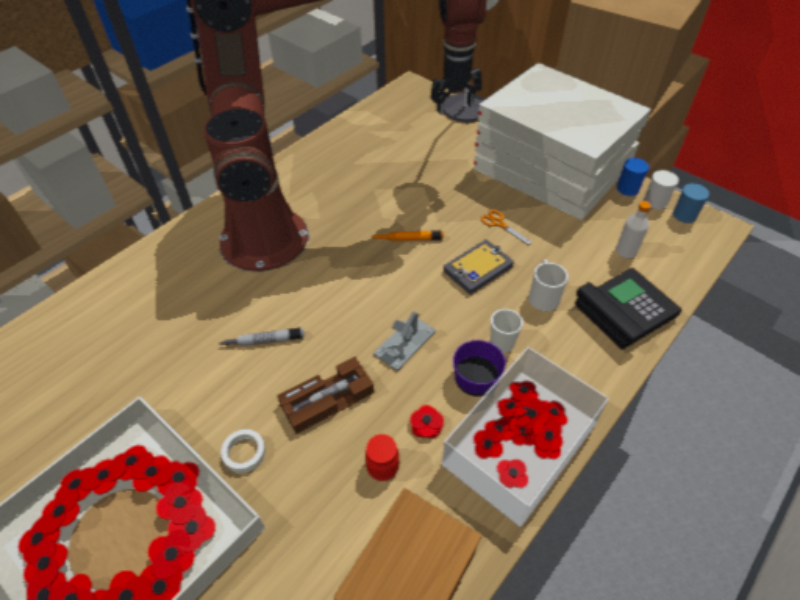

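Three punch-like things in the top view: orange (272,400), grey on the desk (523,418), grey in the tray (527,300). The one in the tray fits: it is neither orange nor the larger of the greys. Next I check this in a crop and measure.

Run:
```python
from h import *
d=np.load('top0.npy',allow_pickle=True).item(); f=d['frame']; P=cloud(d); Z=P[...,2]
c1=cv2.resize(f[165:295,225:380],None,fx=5,fy=4.5*5/4.5,interpolation=cv2.INTER_CUBIC)
cv2.imwrite('pics/crop1.png',cv2.resize(c1,(775,600)))
hsv=cv2.cvtColor(f,cv2.COLOR_BGR2HSV)
def box(m,name,x0,x1,y0,y1):
    k=np.zeros_like(m); k[y0:y1,x0:x1]=m[y0:y1,x0:x1]
    p=P[k]; c,(w,h),a=cv2.minAreaRect((p[:,:2]*1000).astype(np.float32)); 
    print(name,len(p),np.round(c,1),round(w),round(h),round(a,1),'z',np.percentile(p[:,2],[5,50,95]).round(4), cv2.boxPoints((c,(w,h),a)).round(0).tolist())
box((Z>.012)&(Z<.06),'tray',295,378,165,220)
box((Z>.005)&(Z<.2),'rest',236,292,167,200)
box((Z>.05)&(Z<.2),'restV',236,292,167,200)
box((Z>.008)&(Z<.06),'plateblock',135,200,160,212)
b=(hsv[...,0]>105)&(hsv[...,0]<130)&(hsv[...,1]>120)
box(b,'blue',135,200,160,212)
y=(hsv[...,0]>15)&(hsv[...,0]<32)&(hsv[...,1]>130)&(Z>.02)
box(y,'brass',135,200,160,212)
box((Z>.006)&(Z<.05),'punchdesk',300,370,235,295)
g=(hsv[...,1]<60)&(hsv[...,2]>70)&(Z<.045)&(Z>.02)
box(g,'punchtray',295,378,165,220)
```

```text
tray 1606 [ 505.3 -243.8] 201 92 73.3 z [0.018  0.0402 0.0451] [[432.0, -327.0], [520.0, -353.0], [578.0, -161.0], [490.0, -134.0]]
rest 1148 [543.6 -14. ] 178 105 89.8 z [0.0063 0.0126 0.0743] [[491.0, -103.0], [596.0, -103.0], [597.0, 75.0], [491.0, 75.0]]
restV 178 [541.    3.5] 68 51 89.5 z [0.0545 0.0708 0.0898] [[515.0, -30.0], [566.0, -31.0], [567.0, 37.0], [516.0, 38.0]]
plateblock 1776 [536.7 301. ] 179 166 89.7 z [0.0222 0.0284 0.0347] [[453.0, 212.0], [619.0, 211.0], [620.0, 390.0], [454.0, 391.0]]
blue 41 [546.2 251.1] 24 22 75.5 z [0.0258 0.03   0.0339] [[532.0, 242.0], [554.0, 237.0], [560.0, 260.0], [538.0, 265.0]]
brass 750 [465.3 172.1] 420 96 64.8 z [0.0253 0.0295 0.0342] [[332.0, 2.0], [419.0, -38.0], [598.0, 342.0], [511.0, 383.0]]
punchdesk 695 [ 283.6 -237. ] 218 182 89.7 z [0.0062 0.0234 0.031 ] [[192.0, -346.0], [374.0, -347.0], [375.0, -128.0], [193.0, -127.0]]
punchtray 291 [ 494.6 -244.1] 160 46 73.2 z [0.022  0.0354 0.0433] [[449.0, -314.0], [494.0, -327.0], [540.0, -174.0], [496.0, -161.0]]
```

View pics/crop1.png

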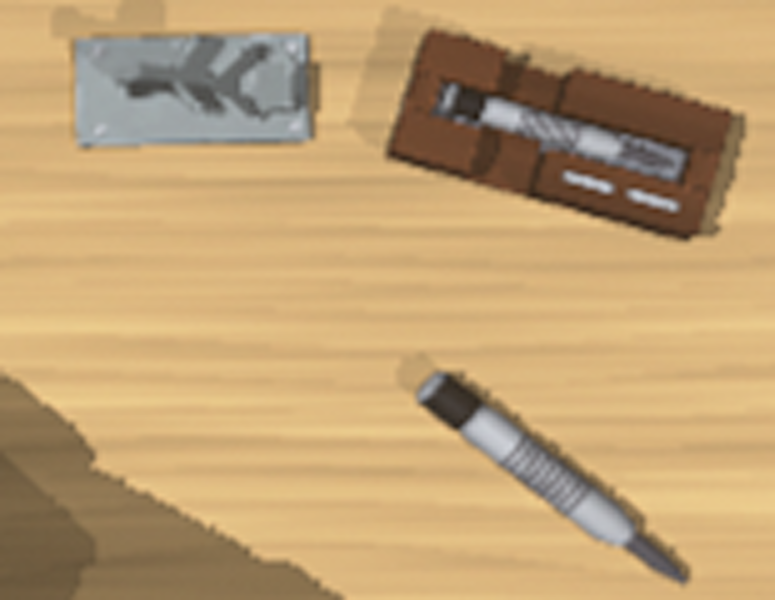

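The crop confirms it: the tray punch (560,130) is the smaller; its black cap end is at the left (+y) in the tray. The desk punch (550,480) is larger, so I leave it. Next: the rest's direction and the mark.

Run:
```python
from h import *
d=np.load('top0.npy',allow_pickle=True).item(); f=d['frame']; P=cloud(d); Z=P[...,2]
hsv=cv2.cvtColor(f,cv2.COLOR_BGR2HSV)
def reg(m,x0,x1,y0,y1):
    k=np.zeros(m.shape,np.uint8); k[y0:y1,x0:x1]=m[y0:y1,x0:x1]
    n,l,st,_=cv2.connectedComponentsWithStats(k); return l==1+np.argmax(st[1:,4])
def rp(k,h,name):
    c=max(cv2.findContours(k.astype(np.uint8),0,2)[0],key=cv2.contourArea)[:,0]
    q=np.array([ray(d,u,v,h)[:2] for u,v in c],np.float32)*1000
    r=cv2.minAreaRect(q); print(name,np.round(r[0],1),np.round(r[1]),round(r[2],1),cv2.boxPoints(r).round(0).tolist())
rp(reg((hsv[...,1]<70)&(hsv[...,2]>60),236,292,167,200),.010,'restbase')
rp(reg((hsv[...,1]<95)&(hsv[...,2]<150)|(Z>.015)&(Z<.05),135,200,162,212),.025,'block')
b=(hsv[...,0]>105)&(hsv[...,0]<130)&(hsv[...,1]>120)
rp(reg(b,135,200,160,212),.028,'blue')
m=(P[...,0]>.5)&(P[...,0]<.59)
for y in np.arange(-.1,.1,.01):
    k=m&(abs(P[...,1]-y)<.005); k[:, :236]=0;k[:,292:]=0
    if k.any(): print(round(y,3),Z[k].max().round(3),end='; ')
# same in scene view
e=np.load('scene0.npy',allow_pickle=True).item(); Q=cloud(e)
print()
m=(Q[...,0]>.5)&(Q[...,0]<.59)
for y in np.arange(-.1,.1,.01):
    k=m&(abs(Q[...,1]-y)<.005)
    if k.any(): print(round(y,3),Q[k][:,2].max().round(3),end='; ')
```

```text
restbase [539.7 -12.9] [ 77. 151.] 1.5 [[499.0, 62.0], [503.0, -89.0], [580.0, -87.0], [576.0, 64.0]]
block [529.8 298.5] [164. 112.] 79.5 [[460.0, 228.0], [570.0, 208.0], [600.0, 369.0], [490.0, 389.0]]
blue [546.8 251.7] [23. 22.] 78.4 [[534.0, 242.0], [555.0, 238.0], [560.0, 261.0], [538.0, 265.0]]
-0.1 0.007; -0.09 0.014; -0.08 0.038; -0.07 0.039; -0.06 0.028; -0.05 0.02; -0.04 0.017; -0.03 0.069; -0.02 0.078; -0.01 0.082; -0.0 0.077; 0.01 0.087; 0.02 0.097; 0.03 0.09; 0.04 0.073; 0.05 0.017; 0.06 0.018; 0.07 0.007; 0.08 0.004; 
-0.1 0.007; -0.09 0.017; -0.08 0.037; -0.07 0.032; -0.06 0.022; -0.05 0.018; -0.04 0.066; -0.03 0.08; -0.02 0.082; -0.01 0.076; -0.0 0.084; 0.01 0.092; 0.02 0.09; 0.03 0.08; 0.04 0.016; 0.05 0.015; 0.06 0.014; 0.07 0.007; 0.08 0.007; 0.09 0.004;
```

send_rows --moves '[{"x":-0.279,"y":-0.298,"z":0,"rz":0.727},{"x":-0.279,"y":-0.298,"z":0,"rz":0.727},{"x":-0.279,"y":-0.298,"z":0,"rz":0.727},{"x":-0.279,"y":-0.298,"z":0,"rz":0.727},{"x":-0.279,"y":-0.298,"z":0,"rz":0.727},{"x":-0.279,"y":-0.298,"z":0,"rz":0.727},{"x":-0.558,"y":-0.596,"z":0,"rz":1.454},{"x":-0.558,"y":-0.596,"z":0,"rz":1.454},{"x":-0.558,"y":-0.596,"z":0,"rz":1.454},{"x":-0.558,"y":-0.596,"z":0,"rz":1.454},{"x":-0.558,"y":-0.596,"z":0,"rz":1.454},{"x":-0.558,"y":-0.596,"z":0,"rz":1.454}]'

```text
schema error: expected keys x, y, z, rx, ry, rz, grip
```

All keys are needed.

send_rows --moves '[{"x":-0.558,"y":-0.596,"z":0,"rx":0,"ry":0,"rz":1.454,"grip":1},{"x":-0.558,"y":-0.596,"z":0,"rx":0,"ry":0,"rz":1.454,"grip":1},{"x":-0.558,"y":-0.596,"z":0,"rx":0,"ry":0,"rz":1.454,"grip":1},{"x":-0.558,"y":-0.596,"z":0,"rx":0,"ry":0,"rz":1.454,"grip":1},{"x":-0.558,"y":-0.596,"z":0,"rx":0,"ry":0,"rz":1.454,"grip":1},{"x":-0.558,"y":-0.596,"z":0,"rx":0,"ry":0,"rz":1.454,"grip":1},{"x":-0.558,"y":-0.596,"z":0,"rx":0,"ry":0,"rz":1.454,"grip":1},{"x":-0.558,"y":-0.596,"z":0,"rx":0,"ry":0,"rz":1.454,"grip":1},{"x":-0.558,"y":-0.596,"z":0,"rx":0,"ry":0,"rz":1.454,"grip":1},{"x":-0.558,"y":-0.596,"z":0,"rx":0,"ry":0,"rz":1.454,"grip":1},{"x":-0.558,"y":-0.596,"z":0,"rx":0,"ry":0,"rz":1.454,"grip":1},{"x":-0.558,"y":-0.596,"z":0,"rx":0,"ry":0,"rz":1.454,"grip":1}]'

```text
t: 1.1
tcp_pos: [0.4071, 0.0778, 0.2014]
tcp_rot: [0.0, 0.804, 0.594, 0.0]
wrist_force: [0.0, 0.9, -0.0]
finger_gap: 1.003
grasp_force: 0.0
```

Run:
```python
from h import *
p,r,s=pose(); print(s['t'],p,s['joints'].round(3)); 
Z=1.279
T=R.from_matrix(np.array([[np.cos(Z),np.sin(Z),0],[np.sin(Z),-np.cos(Z),0],[0,0,-1]]))
print(rel([.513,-.218,.2],T))
d=cam('wrist'); np.save('w0.npy',d,allow_pickle=True); print(-d['R'].T@d['t'],d['R'][2])
```

```text
1.1 [0.40706487 0.07783141 0.20144211] [-0.129 -0.473 -0.416  1.628  0.     1.74 ]
(array([-0.25153914,  0.18832558,  0.00144603]), array([ 0.0003642 , -0.00025515, -0.00700354]))
[0.42930302 0.15320626 0.37485442] [-0.09011116 -0.29212707 -0.95212486]
```

send_rows --moves '[{"x":-0.2515,"y":0.188,"z":0.0,"rx":0,"ry":0,"rz":-0.007,"grip":1},{"x":-0.2515,"y":0.188,"z":0.0,"rx":0,"ry":0,"rz":-0.007,"grip":1},{"x":-0.2515,"y":0.188,"z":0.0,"rx":0,"ry":0,"rz":-0.007,"grip":1},{"x":-0.2515,"y":0.188,"z":0.0,"rx":0,"ry":0,"rz":-0.007,"grip":1},{"x":-0.2515,"y":0.188,"z":0.0,"rx":0,"ry":0,"rz":-0.007,"grip":1},{"x":-0.2515,"y":0.188,"z":0.0,"rx":0,"ry":0,"rz":-0.007,"grip":1},{"x":-0.2515,"y":0.188,"z":0.0,"rx":0,"ry":0,"rz":-0.007,"grip":1},{"x":-0.2515,"y":0.188,"z":0.0,"rx":0,"ry":0,"rz":-0.007,"grip":1},{"x":-0.2515,"y":0.188,"z":0.0,"rx":0,"ry":0,"rz":-0.007,"grip":1},{"x":-0.2515,"y":0.188,"z":0.0,"rx":0,"ry":0,"rz":-0.007,"grip":1}]'

```text
t: 1.98
tcp_pos: [0.5143, -0.2158, 0.2005]
tcp_rot: [-0.001, 0.801, 0.599, -0.0]
wrist_force: [0.1, -0.0, -0.3]
finger_gap: 0.998
grasp_force: 0.0
```

Run:
```python
from h import *
p,r,s=pose(); print(s['t'],p,s['joints'].round(3))
d=cam('wrist'); np.save('w1.npy',d,allow_pickle=True)
w0=np.load('w0.npy',allow_pickle=True).item()
cv2.imwrite('pics/w01.png',np.vstack([cv2.resize(w0['frame'],(400,300)),cv2.resize(d['frame'],(400,300))]))
cv2.imwrite('pics/w01.png',np.hstack([cv2.resize(w0['frame'],(400,300)),cv2.resize(d['frame'],(400,300))]))
```

```text
1.9833 [ 0.5142723  -0.21583764  0.20053405] [-0.632 -0.023 -0.034  1.561  0.     1.225]
```

View pics/w01.png

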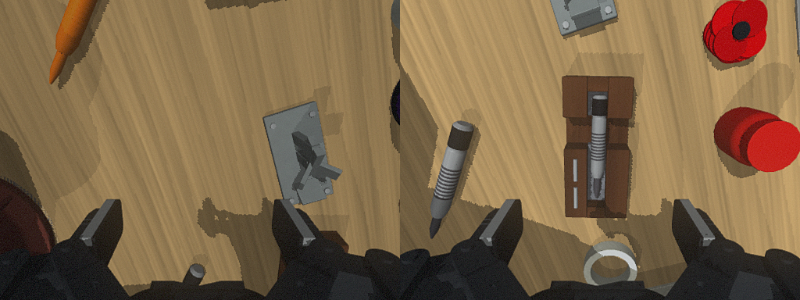

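The wrist view shows the tray at (600,145) right half, with the punch's cap at (598,105) and its nose at (597,190). The left half shows the rest at (297,150). Next I measure both from these views.

Run:
```python
from h import *
def rp(d,k,h,name):
    k=cv2.morphologyEx(k.astype(np.uint8),2,np.ones((3,3),np.uint8))
    c=max(cv2.findContours(k,0,2)[0],key=cv2.contourArea)[:,0]
    q=np.array([ray(d,u,v,h)[:2] for u,v in c],np.float32)*1000
    r=cv2.minAreaRect(q); print(name,np.round(r[0],1),np.round(r[1]),round(r[2],1),cv2.boxPoints(r).round(0).tolist())
def sub(m,x0,x1,y0,y1):
    k=np.zeros_like(m); k[y0:y1,x0:x1]=m[y0:y1,x0:x1]; return k
s=512/400
d=np.load('w1.npy',allow_pickle=True).item(); P=cloud(d); Z=P[...,2]; hsv=cv2.cvtColor(d['frame'],cv2.COLOR_BGR2HSV)
tm=sub((Z>.034)&(Z<.048),195,305,85,285); rp(d,tm,.04,'tray')
print('trayZ',np.median(Z[tm]))
ax=np.array([.287,.958]); pr=np.array([.958,-.287])
# body metal pixels above 0.028 within channel
q=P-np.array([.505,-.244,0]); a=q[...,:2]@ax; b=q[...,:2]@pr
g=sub((hsv[...,1]<70),230,270,110,255)&(abs(b)<.016)
for lo in np.arange(-.08,.09,.01):
    k=g&(a>lo)&(a<lo+.01)&(Z>.026)&(Z<.045)
    if k.sum()>5: print(round(lo,3),k.sum(),'b',(b[k].min()*1e3).round(1),(b[k].max()*1e3).round(1),'z',Z[k].max().round(4), 'V',np.median(hsv[k][:,2]))
d=np.load('w0.npy',allow_pickle=True).item(); P=cloud(d); Z=P[...,2]; hsv=cv2.cvtColor(d['frame'],cv2.COLOR_BGR2HSV)
k=sub((hsv[...,1]<70)&(hsv[...,2]>50),330,445,120,268); rp(d,k&(Z<.016),.010,'restbase')
c=np.array([.540,-.013])
q=P[...,:2]-c
for y in np.arange(-.08,.08,.01):
    k2=(abs(q[...,1]-y)<.005)&(abs(q[...,0])<.04)&(Z>.013)&(Z<.2)
    if k2.sum()>2: print(round(y,3),k2.sum(),'x',(q[k2][:,0].min()*1e3).round(),(q[k2][:,0].max()*1e3).round(),'z',Z[k2].min().round(3),Z[k2].max().round(3))
```

```text
tray [ 489.8 -288.9] [107.  90.] 72.6 [[431.0, -327.0], [517.0, -353.0], [549.0, -251.0], [463.0, -224.0]]
trayZ 0.040768559762766235
-0.08 11 b -15.1 0.6 z 0.0398 V 70.0
-0.07 44 b -15.0 2.9 z 0.0397 V 73.0
-0.06 69 b -15.0 4.0 z 0.0408 V 73.0
-0.05 69 b -14.9 4.0 z 0.0391 V 76.0
-0.04 103 b -9.7 9.4 z 0.037 V 131.0
-0.03 152 b -9.6 9.4 z 0.0377 V 136.5
-0.02 159 b -9.6 10.3 z 0.0379 V 124.0
-0.01 161 b -9.6 10.3 z 0.0387 V 92.0
-0.0 158 b -8.4 10.1 z 0.0379 V 90.5
0.01 160 b -8.3 10.0 z 0.0387 V 94.5
0.02 175 b -8.4 11.0 z 0.0384 V 115.0
0.03 173 b -8.3 10.8 z 0.0386 V 139.0
0.04 167 b -7.3 11.8 z 0.0383 V 133.0
0.05 166 b -13.4 11.5 z 0.0388 V 45.0
0.06 167 b -13.3 12.3 z 0.0391 V 45.0
0.07 116 b -13.2 12.3 z 0.0375 V 116.5
restbase [537.6 -11.7] [ 77. 151.] 1.2 [[498.0, 63.0], [501.0, -88.0], [578.0, -86.0], [574.0, 65.0]]
-0.07 21 x -30.0 30.0 z 0.013 0.031
-0.06 329 x -36.0 32.0 z 0.013 0.036
-0.05 381 x -28.0 17.0 z 0.013 0.03
-0.04 144 x -19.0 23.0 z 0.013 0.02
-0.02 34 x -27.0 21.0 z 0.013 0.069
-0.01 192 x -28.0 22.0 z 0.038 0.079
-0.0 412 x -28.0 25.0 z 0.013 0.081
0.01 365 x -19.0 31.0 z 0.013 0.075
0.02 159 x -20.0 3.0 z 0.013 0.084
0.03 285 x -16.0 3.0 z 0.013 0.092
0.04 469 x -26.0 3.0 z 0.013 0.091
0.05 83 x -7.0 14.0 z 0.013 0.077
0.06 62 x -34.0 29.0 z 0.013 0.016
```

```bash
cat >> h.py <<'E'
def down(a): # tool down with tool x at world angle a
    return R.from_matrix(np.array([[np.cos(a),np.sin(a),0],[np.sin(a),-np.cos(a),0],[0,0,-1]]))
def show(p,T):
    a,b=rel(p,T); print('t',round(pose()[2]['t'],2),'shift',a.round(4),'turn',b.round(4))
E
python3 - <<'E'
from h import *
show([.514,-.2185,.009],down(1.262))
c=np.array([.5385,-.0122])
for n in ['w0','top0','scene0']:
    d=np.load(n+'.npy',allow_pickle=True).item(); P=cloud(d); q=P[...,:2]-c
    X=q@np.array([-.023,1]); Y=q@np.array([-1,-.023]); z=P[...,2]
    k=(abs(Y)<.006)&(X>.01)&(X<.045)&(z>.05)&(z<.11)
    print(n,k.sum(),np.percentile((X-z)[k],[5,25,50,75]).round(4),'Y of high',[Y[(X>.015)&(X<.045)&(z>.055)&(z<.11)&(abs(Y)<.03)].min().round(3),Y[(X>.015)&(X<.045)&(z>.055)&(z<.11)&(abs(Y)<.03)].max().round(3)])
E
```

```text
t 2.03 shift [-0.0037  0.0011  0.192 ] turn [-0.0013 -0.0008  0.0233]
w0 684 [-0.0594 -0.0561 -0.0462 -0.0346] Y of high [np.float64(-0.005), np.float64(0.005)]
top0 47 [-0.0623 -0.0595 -0.0545 -0.0417] Y of high [np.float64(-0.007), np.float64(0.003)]
scene0 44 [-0.0673 -0.0608 -0.0534 -0.0373] Y of high [np.float64(-0.006), np.float64(0.005)]
```

send_rows --moves '[{"x":-0.0037,"y":0.0011,"z":0.04,"rx":0,"ry":0,"rz":0.023,"grip":1},{"x":-0.0037,"y":0.0011,"z":0.08,"rx":0,"ry":0,"rz":0.023,"grip":1},{"x":-0.0037,"y":0.0011,"z":0.12,"rx":0,"ry":0,"rz":0.023,"grip":1},{"x":-0.0037,"y":0.0011,"z":0.15,"rx":0,"ry":0,"rz":0.023,"grip":1},{"x":-0.0037,"y":0.0011,"z":0.175,"rx":0,"ry":0,"rz":0.023,"grip":1},{"x":-0.0037,"y":0.0011,"z":0.191,"rx":0,"ry":0,"rz":0.023,"grip":1},{"x":-0.0037,"y":0.0011,"z":0.191,"rx":0,"ry":0,"rz":0.023,"grip":0},{"x":-0.0037,"y":0.0011,"z":0.191,"rx":0,"ry":0,"rz":0.023,"grip":0},{"x":-0.0037,"y":0.0011,"z":0.191,"rx":0,"ry":0,"rz":0.023,"grip":0},{"x":-0.0037,"y":0.0011,"z":0.191,"rx":0,"ry":0,"rz":0.023,"grip":0},{"x":-0.0037,"y":0.0011,"z":0.191,"rx":0,"ry":0,"rz":0.023,"grip":0},{"x":-0.0037,"y":0.0011,"z":0.191,"rx":0,"ry":0,"rz":0.023,"grip":0}]'

```text
t: 3.03
tcp_pos: [0.5153, -0.2194, 0.0117]
tcp_rot: [0.001, 0.807, 0.59, 0.0]
wrist_force: [-0.6, 0.3, -0.8]
finger_gap: 0.142
grasp_force: 0.0
```

send_rows --moves '[{"x":0,"y":0,"z":0,"rx":0,"ry":0,"rz":0,"grip":0},{"x":0,"y":0,"z":0,"rx":0,"ry":0,"rz":0,"grip":0},{"x":0,"y":0,"z":0,"rx":0,"ry":0,"rz":0,"grip":0},{"x":0,"y":0,"z":0,"rx":0,"ry":0,"rz":0,"grip":0},{"x":0,"y":0,"z":0,"rx":0,"ry":0,"rz":0,"grip":0}]'

```text
t: 3.45
tcp_pos: [0.5146, -0.219, 0.0104]
tcp_rot: [-0.0, 0.807, 0.59, 0.0]
wrist_force: [0.2, 0.0, 0.5]
finger_gap: -0.0
grasp_force: 0.0
```

Shut with nothing between the pads; look.

Run:
```python
from h import *
d=cam('wrist'); np.save('w2.npy',d,allow_pickle=True); e=cam('scene')
cv2.imwrite('pics/w2.png',np.hstack([cv2.resize(d['frame'],(400,300)),cv2.resize(e['frame'][190:310,130:290],(400,300))]))
```

```text
(no output)
```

View pics/w2.png

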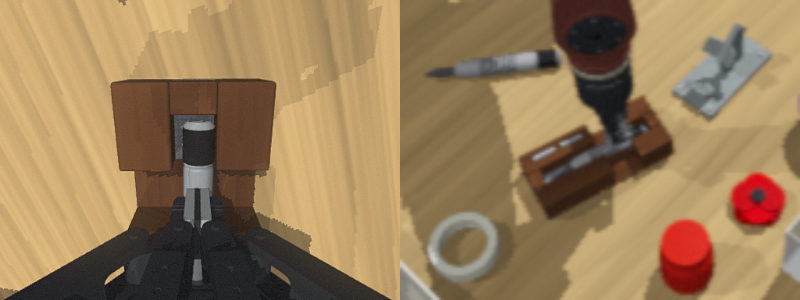

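Run:
```python
from h import *
d=np.load('w2.npy',allow_pickle=True).item(); P=cloud(d); p,r,s=pose()
print(p,s['finger_gap'],s['grasp_force'],s['wrist_force'])
for v in range(150,320,10):
    u=253; q=P[v,u]; print(v,q.round(3),'tool',r.inv().apply(q-p).round(3),d['frame'][v,u])
```

```text
[ 0.51460936 -0.2189717   0.01044426] 0.0007910922598273658 0.0 [1.04505023 0.30262264 0.02751143]
150 [ 0.529 -0.173  0.017] tool [ 0.048 -0.001 -0.006] [80 77 76]
160 [ 0.528 -0.174  0.034] tool [ 0.047 -0.001 -0.024] [166 164 163]
170 [ 0.527 -0.178  0.038] tool [ 0.043 -0.001 -0.027] [48 49 51]
180 [ 0.526 -0.183  0.037] tool [ 0.038 -0.001 -0.026] [44 43 52]
190 [ 0.524 -0.187  0.036] tool [ 0.033 -0.001 -0.026] [46 40 44]
200 [ 0.523 -0.192  0.037] tool [ 0.028 -0.001 -0.027] [36 38 44]
210 [ 0.521 -0.197  0.037] tool [ 0.023 -0.001 -0.026] [45 46 45]
220 [ 0.519 -0.202  0.037] tool [ 0.018 -0.001 -0.026] [174 170 168]
230 [ 0.518 -0.206  0.037] tool [ 0.013 -0.001 -0.027] [163 162 158]
240 [ 0.516 -0.211  0.037] tool [ 0.008 -0.001 -0.027] [113 113 111]
250 [ 0.517 -0.208  0.053] tool [ 0.011 -0.001 -0.043] [47 46 47]
260 [ 0.517 -0.208  0.063] tool [ 0.012 -0.001 -0.053] [44 46 45]
270 [ 0.517 -0.208  0.071] tool [ 0.012 -0.001 -0.061] [37 36 38]
280 [ 0.517 -0.208  0.078] tool [ 0.011 -0.001 -0.067] [37 36 35]
290 [ 0.516 -0.211  0.079] tool [ 0.008 -0.001 -0.068] [56 55 53]
300 [ 0.515 -0.216  0.079] tool [ 0.003 -0.001 -0.068] [42 38 38]
310 [ 0.514 -0.22   0.079] tool [-0.001 -0.001 -0.068] [33 31 30]
```

Run:
```python
from h import *
d=np.load('w2.npy',allow_pickle=True).item(); P=cloud(d); p,r,s=pose()
Q=r.inv().apply((P-p).reshape(-1,3)).reshape(P.shape)
for v in range(236,290,6):
    print(v,[(u,tuple((Q[v,u]*1000).round().astype(int))) for u in range(235,272,4)])
cv2.imwrite('pics/w2c.png',cv2.resize(d['frame'][180:384,170:340],(500,600),interpolation=cv2.INTER_CUBIC))
```

```text
236 [(235, (np.int64(6), np.int64(-10), np.int64(-19))), (239, (np.int64(8), np.int64(-8), np.int64(-22))), (243, (np.int64(10), np.int64(-5), np.int64(-26))), (247, (np.int64(10), np.int64(-4), np.int64(-26))), (251, (np.int64(10), np.int64(-2), np.int64(-27))), (255, (np.int64(10), np.int64(0), np.int64(-26))), (259, (np.int64(9), np.int64(2), np.int64(-26))), (263, (np.int64(9), np.int64(4), np.int64(-25))), (267, (np.int64(8), np.int64(6), np.int64(-22))), (271, (np.int64(7), np.int64(8), np.int64(-21)))]
242 [(235, (np.int64(3), np.int64(-10), np.int64(-19))), (239, (np.int64(11), np.int64(-7), np.int64(-36))), (243, (np.int64(11), np.int64(-5), np.int64(-36))), (247, (np.int64(12), np.int64(-3), np.int64(-37))), (251, (np.int64(11), np.int64(-2), np.int64(-36))), (255, (np.int64(11), np.int64(0), np.int64(-36))), (259, (np.int64(12), np.int64(2), np.int64(-36))), (263, (np.int64(11), np.int64(4), np.int64(-36))), (267, (np.int64(5), np.int64(6), np.int64(-23))), (271, (np.int64(4), np.int64(9), np.int64(-21)))]
248 [(235, (np.int64(0), np.int64(-10), np.int64(-19))), (239, (np.
[... 2862 characters left out ...]
p.int64(2), np.int64(-66))), (263, (np.int64(11), np.int64(3), np.int64(-66))), (267, (np.int64(12), np.int64(4), np.int64(-67))), (271, (np.int64(7), np.int64(6), np.int64(-60)))]
284 [(235, (np.int64(13), np.int64(-7), np.int64(-72))), (239, (np.int64(12), np.int64(-6), np.int64(-71))), (243, (np.int64(10), np.int64(-4), np.int64(-68))), (247, (np.int64(10), np.int64(-3), np.int64(-68))), (251, (np.int64(10), np.int64(-1), np.int64(-68))), (255, (np.int64(10), np.int64(0), np.int64(-68))), (259, (np.int64(10), np.int64(2), np.int64(-68))), (263, (np.int64(12), np.int64(3), np.int64(-71))), (267, (np.int64(13), np.int64(4), np.int64(-72))), (271, (np.int64(14), np.int64(6), np.int64(-73)))]
```

View pics/w2c.png

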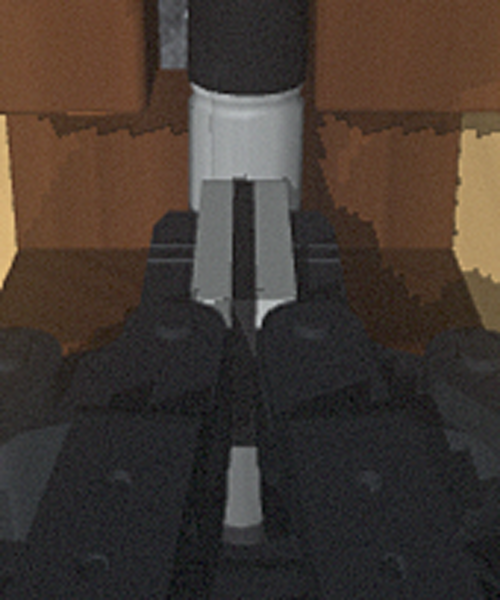

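The crop shows the shut fingers' silver faces at (215,240) and (275,240) ending on the punch's bright body at (245,180), with the punch still in its channel. I open and read where the tips really are.

send_rows --moves '[{"x":0,"y":0,"z":0,"rx":0,"ry":0,"rz":0,"grip":0.6},{"x":0,"y":0,"z":0,"rx":0,"ry":0,"rz":0,"grip":0.6},{"x":0,"y":0,"z":0,"rx":0,"ry":0,"rz":0,"grip":0.6},{"x":0,"y":0,"z":0,"rx":0,"ry":0,"rz":0,"grip":0.6},{"x":0,"y":0,"z":0,"rx":0,"ry":0,"rz":0,"grip":0.6}]'

```text
t: 3.97
tcp_pos: [0.5147, -0.219, 0.0105]
tcp_rot: [0.0, 0.807, 0.59, 0.0]
wrist_force: [0.9, -0.2, 0.8]
finger_gap: 0.602
grasp_force: 0.0
```

Run:
```python
from h import *
d=cam('wrist'); np.save('w3.npy',d,allow_pickle=True); P=cloud(d); p,r,s=pose(); print(p,s['finger_gap'],s['wrist_force'])
cv2.imwrite('pics/w3c.png',cv2.resize(d['frame'][140:384,130:380],(600,585),interpolation=cv2.INTER_CUBIC))
Q=(r.inv().apply((P-p).reshape(-1,3))*1000).reshape(P.shape).round().astype(int)
for v in range(230,330,10): print(v,[tuple(map(int,Q[v,u])) for u in range(190,320,12)])
```

```text
[ 0.51469153 -0.2190041   0.01052535] 0.6013670342337607 [-0.14476527 -0.55175217  0.0998858 ]
230 [(-1, -37, 5), (-1, -30, 5), (-1, -23, 5), (-1, -16, 5), (12, -8, -23), (13, -2, -26), (12, 4, -25), (0, 12, 4), (-1, 19, 5), (-1, 26, 5), (-1, 33, 4)]
240 [(-7, -38, 4), (-8, -31, 5), (-7, -24, 4), (-7, -17, 5), (5, -8, -21), (8, -2, -26), (7, 4, -26), (-7, 12, 5), (-7, 19, 4), (-8, 26, 5), (-7, 33, 4)]
250 [(11, -28, -43), (-14, -31, 5), (-14, -24, 5), (-14, -17, 4), (1, -8, -23), (2, -2, -25), (2, 4, -25), (-13, 12, 4), (-13, 19, 4), (-14, 26, 5), (9, 25, -40)]
260 [(11, -27, -52), (-21, -31, 6), (-21, -24, 5), (-20, -17, 4), (-6, -8, -22), (-3, -2, -26), (-3, 4, -26), (-21, 12, 6), (-21, 19, 5), (-20, 26, 3), (5, 25, -42)]
270 [(7, -27, -54), (-22, -30, -4), (-22, -23, -5), (-23, -16, -3), (-11, -8, -23), (-9, -2, -27), (-9, 4, -26), (-22, 12, -4), (-22, 18, -5), (-22, 25, -5), (2, 24, -44)]
280 [(3, -27, -54), (-23, -29, -13), (-22, -22, -15), (79, -1, -173), (-17, -8, -23), (-15, -2, -26), (-15, 4, -26), (-22, 11, -14), (-22, 17, -14), (-21, 24, -16), (-3, 25, -45)]
290 [(0, -26, -56), (-23, -27, -23), (-22, -21, -24), (-29, -16, -13), (-23, -9, -23), (-20, -2, -26), (-21, 4, -25), (-23, 10, -23), (-22, 16, -24), (-22, 23, -24), (-7, 25, -46)]
300 [(-4, -26, -58), (-24, -26, -30), (-24, -20, -30), (-33, -16, -17), (-28, -9, -24), (-27, -2, -26), (-28, 4, -24), (-26, 10, -27), (-24, 16, -30), (-24, 22, -30), (-24, 28, -30)]
310 [(-8, -26, -59), (-30, -27, -30), (-29, -21, -31), (-40, -16, -17), (-35, -9, -23), (-33, -2, -26), (-33, 4, -25), (-31, 10, -28), (-29, 16, -31), (-29, 22, -31), (-29, 28, -32)]
320 [(-35, -33, -31), (-36, -27, -30), (-36, -21, -30), (-45, -16, -19), (-42, -9, -23), (-39, -2, -27), (-40, 4, -25), (-37, 10, -28), (-36, 16, -31), (-36, 23, -30), (-35, 29, -31)]
```

View pics/w3c.png

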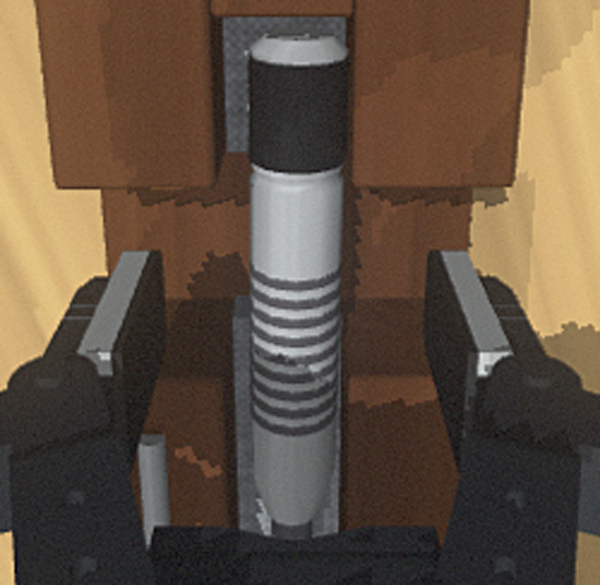

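The crop shows both fingertips ending (140,255 and 445,255) above the punch. The real finger ends sit behind the stated TCP. I measure that offset, since it affects every later move.

Run:
```python
from h import *
p,r,s=pose()
for n in ['w2','w3']:
    d=np.load(n+'.npy',allow_pickle=True).item(); P=cloud(d); Q=r.inv().apply((P-p).reshape(-1,3)).reshape(P.shape)*1000
    lo=[]
    for u in (list(range(240,266)) if n=='w2' else list(range(178,200))+list(range(308,335))):
        k=[(v,Q[v,u]) for v in range(225,300) if 10<Q[v,u,0]<13 and Q[v,u,2]<-28 and abs(Q[v,u,1])<35]
        if k: lo.append((u,k[0][0],k[0][1].round(1).tolist()))
    print(n); [print(x) for x in lo[::3]]
w=np.load('w1.npy',allow_pickle=True).item(); w0=np.load('w0.npy',allow_pickle=True).item()
print((-w['R'].T@w['t']),(-w0['R'].T@w0['t']))
```

```text
w2
(240, 241, [11.5, -6.7, -35.3])
(243, 241, [11.5, -5.3, -35.2])
(246, 241, [11.3, -3.9, -34.9])
(249, 241, [11.3, -2.6, -34.8])
(252, 241, [11.4, -1.2, -35.0])
(255, 241, [11.2, 0.2, -34.7])
(258, 241, [11.5, 1.6, -35.3])
(261, 241, [11.1, 3.0, -34.5])
(264, 241, [11.3, 4.3, -34.8])
w3
(178, 251, [11.4, -33.0, -44.7])
(181, 245, [11.4, -32.9, -39.1])
(184, 244, [10.7, -32.1, -36.6])
(187, 244, [10.8, -30.7, -36.9])
(190, 244, [11.3, -29.1, -37.9])
(193, 244, [11.1, -27.8, -37.6])
(196, 244, [11.3, -26.4, -37.8])
(311, 244, [11.8, 25.3, -38.9])
(314, 244, [11.1, 26.9, -37.5])
(317, 244, [11.4, 28.1, -38.1])
(320, 244, [11.4, 29.5, -38.2])
(323, 244, [11.1, 31.0, -37.4])
(326, 249, [11.9, 30.9, -43.9])
(329, 255, [11.7, 31.1, -49.0])
(332, 262, [11.4, 31.2, -54.3])
[ 0.53593644 -0.14038888  0.37399269] [0.42930302 0.15320626 0.37485442]
```

Run:
```python
from h import *
p,r,s=pose()
d=np.load('w3.npy',allow_pickle=True).item(); P=cloud(d); Q=(r.inv().apply((P-p).reshape(-1,3)).reshape(P.shape)*1000).round().astype(int)
for v in range(330,384,9): print(v,[tuple(map(int,Q[v,u])) for u in range(130,380,22)])
k=(Q[...,2]<-38)&(Q[...,2]>-170)
for lo in range(-160,-38,10):
    m=k&(Q[...,2]>=lo)&(Q[...,2]<lo+10)
    if m.any(): print(lo,Q[m].min(0),Q[m].max(0))
```

```text
330 [(5, -40, -86), (17, -28, -100), (18, -22, -101), (-39, -30, -33), (-42, -19, -30), (-48, -8, -23), (-47, 4, -25), (-42, 16, -30), (-42, 27, -31), (18, 19, -101), (17, 25, -101), (5, 37, -87)]
339 [(2, -40, -87), (18, -26, -104), (18, -21, -104), (-45, -30, -34), (-48, -19, -30), (79, -1, -173), (-53, 4, -24), (-47, 16, -31), (-48, 27, -30), (17, 18, -104), (18, 24, -104), (2, 37, -87)]
348 [(0, -40, -88), (18, -26, -107), (17, -20, -107), (-49, -30, -35), (-53, -19, -31), (-62, -8, -21), (-60, 4, -23), (-53, 16, -30), (-54, 28, -30), (17, 18, -107), (17, 23, -106), (-1, 37, -87)]
357 [(-5, -41, -87), (18, -25, -110), (18, -19, -111), (-55, -30, -35), (-60, -20, -30), (-82, -9, -8), (-82, 5, -7), (-60, 16, -30), (-59, 28, -31), (17, 17, -110), (18, 22, -110), (-5, 38, -87)]
366 [(-106, -86, 10), (18, -24, -113), (17, -19, -112), (10, -15, -105), (11, -10, -106), (11, -4, -106), (10, 2, -105), (11, 7, -107), (9, 13, -104), (17, 17, -112), (17, 22, -112), (-105, 82, 9)]
375 [(-113, -87, 9), (18, -23, -116), (18, -18, -116), (11, -15, -109), (12, -9, -110), (11, -4, -109), (11, 1, -109), (11, 7, -109), (11, 12, -109), (18, 16, -115), (17, 21, -115), (-114, 83, 10)]
-120 [  10  -62 -118] [  19   61 -111]
-110 [   3  -64 -110] [  19   62 -101]
-100 [ -12  -62 -100] [ 18  61 -91]
-90 [-12 -60 -90] [ 15  58 -81]
-80 [-11 -56 -80] [ 15  54 -71]
-70 [-11 -40 -70] [ 12  39 -61]
-60 [-11 -40 -60] [ 12  39 -51]
-50 [-11 -40 -50] [ 12  39 -41]
-40 [-10 -38 -40] [ 12  31 -39]
```

The stated TCP lies 34 mm beyond the real finger ends (body at -105 mm, i.e. 71 mm behind them, fits the given sizes). So I plan with the real tip and go 36 mm lower.

send_rows --moves '[{"x":0,"y":-0.001,"z":0.015,"rx":0,"ry":0,"rz":0,"grip":0.6},{"x":0,"y":-0.001,"z":0.028,"rx":0,"ry":0,"rz":0,"grip":0.6},{"x":0,"y":-0.001,"z":0.036,"rx":0,"ry":0,"rz":0,"grip":0.6},{"x":0,"y":-0.001,"z":0.036,"rx":0,"ry":0,"rz":0,"grip":0.6},{"x":0,"y":-0.001,"z":0.036,"rx":0,"ry":0,"rz":0,"grip":0.6}]'

```text
t: 4.43
tcp_pos: [0.5133, -0.2184, -0.0262]
tcp_rot: [-0.001, 0.807, 0.59, -0.0]
wrist_force: [0.2, 0.1, -0.1]
finger_gap: 0.599
grasp_force: 0.0
```

send_rows --moves '[{"x":0,"y":0,"z":0,"rx":0,"ry":0,"rz":0,"grip":0},{"x":0,"y":0,"z":0,"rx":0,"ry":0,"rz":0,"grip":0},{"x":0,"y":0,"z":0,"rx":0,"ry":0,"rz":0,"grip":0},{"x":0,"y":0,"z":0,"rx":0,"ry":0,"rz":0,"grip":0},{"x":0,"y":0,"z":0,"rx":0,"ry":0,"rz":0,"grip":0},{"x":0,"y":0,"z":0,"rx":0,"ry":0,"rz":0,"grip":0}]'

```text
t: 4.93
tcp_pos: [0.5143, -0.2192, -0.0244]
tcp_rot: [0.001, 0.807, 0.59, 0.0]
wrist_force: [-0.7, 0.1, 5.9]
finger_gap: 0.217
grasp_force: 59.8
```

send_rows --moves '[{"x":0,"y":0,"z":-0.03,"rx":0,"ry":0,"rz":0,"grip":0},{"x":0,"y":0,"z":-0.07,"rx":0,"ry":0,"rz":0,"grip":0},{"x":0,"y":0,"z":-0.11,"rx":0,"ry":0,"rz":0,"grip":0},{"x":0,"y":0,"z":-0.15,"rx":0,"ry":0,"rz":0,"grip":0},{"x":0,"y":0,"z":-0.18,"rx":0,"ry":0,"rz":0,"grip":0},{"x":0,"y":0,"z":-0.18,"rx":0,"ry":0,"rz":0,"grip":0}]'

```text
t: 5.43
tcp_pos: [0.5164, -0.2206, 0.1621]
tcp_rot: [0.005, 0.807, 0.59, 0.002]
wrist_force: [1.1, -0.5, -0.7]
finger_gap: 0.212
grasp_force: 58.8
```

```bash
cat >> h.py <<'E'
toe=np.array([.5397,-.063,.022]); e=np.array([-.023,1,0]); e/=np.linalg.norm(e); ez=np.array([0,0,1.])
u=(e+ez)/2**.5; w=(e-ez)/2**.5
def frame(x,z): return R.from_matrix(np.stack([x,np.cross(z,x),z],1))
E
python3 - <<'E'
from h import *
p,r,s=pose(); print(p,s['finger_gap'],s['grasp_force'],s['wrist_force'],s['joints'].round(2))
T=frame(u,w)
b=toe+u*.1025+w*.0505
show(b-w*.07,T); show(b-w*.003+u*.003,T); print('target',b)
d=cam('wrist'); np.save('w4.npy',d,allow_pickle=True)
P=cloud(d); Q=r.inv().apply((P-p).reshape(-1,3)).reshape(P.shape)*1000
k=(abs(Q[...,1])<13)&(Q[...,2]>-75)&(Q[...,2]<-30)&(Q[...,0]>13)&(Q[...,0]<70)
for lo in range(13,60,4):
    m=k&(Q[...,0]>lo)&(Q[...,0]<lo+4)
    if m.sum()>5: print(lo,m.sum(),Q[m].min(0).round(1),Q[m].max(0).round(1))
E
```

```text
[ 0.51637515 -0.22059959  0.1620562 ] 0.21206880649429977 58.84361028671265 [ 1.09951144 -0.54737085 -0.72181841] [-0.64 -0.03 -0.11  1.48  0.    1.24]
t 5.43 shift [ 0.2129 -0.0451  0.0527] turn [ 0.1383  0.7827 -0.3102]
t 5.43 shift [ 0.2599 -0.0616  0.0977] turn [ 0.1383  0.7827 -0.3102]
target [0.53721235 0.04515873 0.05876955]
13 445 [ 13.  -10.4 -62.6] [ 17.    9.2 -50.7]
17 471 [ 17.  -10.9 -62.7] [ 21.    9.1 -50.8]
21 405 [ 21.1 -10.6 -62.5] [ 25.    9.3 -51.6]
25 496 [ 25.  -10.5 -62.9] [ 29.    9.3 -52.1]
29 518 [ 29.  -10.9 -62.9] [ 33.    9.1 -52.2]
33 512 [ 33.  -10.7 -63.1] [ 37.   9. -53.]
37 550 [ 37.  -10.6 -63.1] [ 41.    9.4 -51.3]
41 582 [ 41.  -10.5 -63.6] [ 45.    9.3 -51.1]
45 831 [ 45.  -10.5 -63.1] [ 48.9   9.2 -44.5]
```

send_rows --moves '[{"x":0.05,"y":-0.0451,"z":0.0,"rx":0.138,"ry":0.783,"rz":-0.31,"grip":0},{"x":0.1,"y":-0.0451,"z":0.0,"rx":0.138,"ry":0.783,"rz":-0.31,"grip":0},{"x":0.14,"y":-0.0451,"z":0.0,"rx":0.138,"ry":0.783,"rz":-0.31,"grip":0},{"x":0.18,"y":-0.0451,"z":0.01,"rx":0.138,"ry":0.783,"rz":-0.31,"grip":0},{"x":0.213,"y":-0.0451,"z":0.02,"rx":0.138,"ry":0.783,"rz":-0.31,"grip":0},{"x":0.213,"y":-0.0451,"z":0.035,"rx":0.138,"ry":0.783,"rz":-0.31,"grip":0},{"x":0.213,"y":-0.0451,"z":0.0527,"rx":0.138,"ry":0.783,"rz":-0.31,"grip":0},{"x":0.213,"y":-0.0451,"z":0.0527,"rx":0.138,"ry":0.783,"rz":-0.31,"grip":0},{"x":0.213,"y":-0.0451,"z":0.0527,"rx":0.138,"ry":0.783,"rz":-0.31,"grip":0},{"x":0.213,"y":-0.0451,"z":0.0527,"rx":0.138,"ry":0.783,"rz":-0.31,"grip":0},{"x":0.213,"y":-0.0451,"z":0.0527,"rx":0.138,"ry":0.783,"rz":-0.31,"grip":0},{"x":0.213,"y":-0.0451,"z":0.0527,"rx":0.138,"ry":0.783,"rz":-0.31,"grip":0}]'

```text
t: 6.48
tcp_pos: [0.5366, -0.0027, 0.105]
tcp_rot: [-0.275, 0.646, 0.66, 0.267]
wrist_force: [0.6, -0.3, -1.2]
finger_gap: 0.216
grasp_force: 59.4
```

Run:
```python
from h import *
p,r,s=pose(); print(p,s['joints'].round(2),s['finger_gap'],s['grasp_force'],s['wrist_force'])
T=frame(u,w); b=toe+u*.1025+w*.0515
show(b-w*.003+u*.003,T); show(b,T)
d=cam('wrist'); np.save('w5.npy',d,allow_pickle=True); e2=cam('scene'); np.save('s5.npy',e2,allow_pickle=True)
cv2.imwrite('pics/w5.png',np.hstack([cv2.resize(d['frame'],(400,300)),cv2.resize(e2['frame'][140:260,190:350],(400,300))]))
P=cloud(d); Q=r.inv().apply((P-p).reshape(-1,3)).reshape(P.shape)*1000
k=(abs(Q[...,1])<13)&(Q[...,2]>-75)&(Q[...,2]<-30)&(Q[...,0]>13)&(Q[...,0]<70)
for lo in (14,24,34,42):
    m=k&(Q[...,0]>lo)&(Q[...,0]<lo+10)
    if m.sum()>5: print(lo,m.sum(),Q[m].min(0).round(1),Q[m].max(0).round(1))
# rest keel as seen now: points in rest frame
c=np.array([.5385,-.0122]); X=(P[...,:2]-c)@np.array([-.023,1]); Y=(P[...,:2]-c)@np.array([-1,-.023])
k=(abs(Y)<.006)&(X>.01)&(X<.045)&(P[...,2]>.05)&(P[...,2]<.1)
if k.sum()>10: print(k.sum(),np.percentile((X-P[...,2])[k],[2,10,25,50]).round(4))
```

```text
[ 0.53659622 -0.00271733  0.1050169 ] [-0.63  0.36  0.    1.76  0.59  0.74] 0.21620205990220287 59.359692335128784 [ 0.598524   -0.32513539 -1.18320241]
t 6.48 shift [0.0041 0.0018 0.0645] turn [-0.0014 -0.0011 -0.0019]
t 6.48 shift [0.0011 0.0018 0.0675] turn [-0.0014 -0.0011 -0.0019]
14 1107 [ 14.  -10.7 -73.1] [ 24.   11.6 -49.8]
24 1246 [ 24.  -10.6 -62.2] [ 34.    9.5 -51.2]
34 1333 [ 34.  -10.5 -62.3] [ 44.    9.6 -50.2]
42 1362 [ 42.  -10.3 -62.3] [ 49.7   9.6 -43.7]
```

View pics/w5.png

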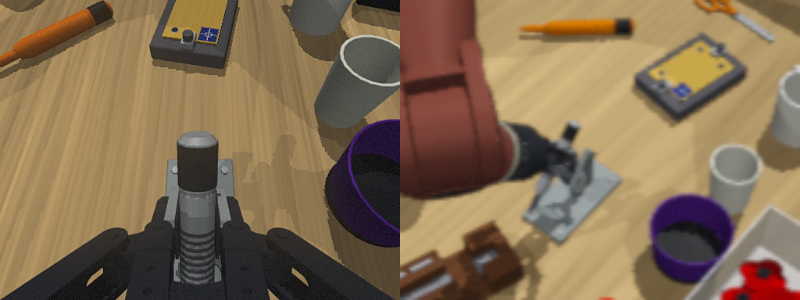

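The wrist view shows the punch (198,160) lined up over the rest base (168 to 232, 160 to 220). I lower it.

send_rows --moves '[{"x":0.004,"y":0.0015,"z":0.02,"rx":0,"ry":0,"rz":0,"grip":0},{"x":0.004,"y":0.0015,"z":0.04,"rx":0,"ry":0,"rz":0,"grip":0},{"x":0.004,"y":0.0015,"z":0.05,"rx":0,"ry":0,"rz":0,"grip":0},{"x":0.004,"y":0.0015,"z":0.056,"rx":0,"ry":0,"rz":0,"grip":0},{"x":0.004,"y":0.0015,"z":0.06,"rx":0,"ry":0,"rz":0,"grip":0},{"x":0.004,"y":0.0015,"z":0.063,"rx":0,"ry":0,"rz":0,"grip":0},{"x":0.004,"y":0.0015,"z":0.063,"rx":0,"ry":0,"rz":0,"grip":0},{"x":0.004,"y":0.0015,"z":0.063,"rx":0,"ry":0,"rz":0,"grip":0}]'

```text
t: 7.25
tcp_pos: [0.5363, 0.0449, 0.0611]
tcp_rot: [-0.277, 0.646, 0.659, 0.268]
wrist_force: [3.6, -0.3, 0.8]
finger_gap: 0.214
grasp_force: 59.7
```

send_rows --moves '[{"x":0,"y":0,"z":0.001,"rx":0,"ry":0,"rz":0,"grip":0},{"x":0,"y":0,"z":0.002,"rx":0,"ry":0,"rz":0,"grip":0},{"x":0,"y":0,"z":0.002,"rx":0,"ry":0,"rz":0,"grip":0},{"x":0,"y":0,"z":0.002,"rx":0,"ry":0,"rz":0,"grip":0}]'

```text
t: 7.58
tcp_pos: [0.5367, 0.0459, 0.06]
tcp_rot: [-0.277, 0.646, 0.659, 0.268]
wrist_force: [4.0, -5.0, 6.4]
finger_gap: 0.215
grasp_force: 60.4
```

send_rows --moves '[{"x":0,"y":0,"z":-0.001,"rx":0,"ry":0,"rz":0,"grip":0.15},{"x":0,"y":0,"z":-0.001,"rx":0,"ry":0,"rz":0,"grip":0.25},{"x":0,"y":0,"z":-0.001,"rx":0,"ry":0,"rz":0,"grip":0.35},{"x":0,"y":0,"z":-0.001,"rx":0,"ry":0,"rz":0,"grip":0.5},{"x":0,"y":0,"z":-0.001,"rx":0,"ry":0,"rz":0,"grip":0.7},{"x":0,"y":0,"z":-0.001,"rx":0,"ry":0,"rz":0,"grip":0.7},{"x":0,"y":0,"z":-0.001,"rx":0,"ry":0,"rz":0,"grip":0.7}]'

```text
t: 8.17
tcp_pos: [0.5351, 0.0465, 0.0595]
tcp_rot: [-0.278, 0.646, 0.659, 0.267]
wrist_force: [-0.3, 0.4, 0.2]
finger_gap: 0.702
grasp_force: 0.0
```

```bash
cat > axis.py <<'E'
from h import *
def fit(P,c0,u0,lo=-.05,hi=.03,rad=.016):
    """axis points from depth cloud: cylinder radius 10 mm fit about (c0,u0)"""
    from scipy.optimize import least_squares
    q=(P-c0).reshape(-1,3); a=q@u0; d=np.linalg.norm(q-a[:,None]*u0,axis=1)
    q=q[(a>lo)&(a<hi)&(d<rad)&np.isfinite(d)]
    n1=np.cross(u0,[0,0,1.]); n1/=np.linalg.norm(n1); n2=np.cross(u0,n1)
    def f(x):
        o=x[0]*n1+x[1]*n2; v=u0+x[2]*n1+x[3]*n2; v=v/np.linalg.norm(v); g=q-o
        return np.linalg.norm(np.cross(g,v),axis=1)-.010
    x=least_squares(f,[0,0,0,0],loss='soft_l1',f_scale=.001).x
    v=u0+x[2]*n1+x[3]*n2; return c0+x[0]*n1+x[1]*n2, v/np.linalg.norm(v), len(q)
E
python3 - <<'E'
from axis import *
p,r,s=pose(); print(p,s['wrist_force'],s['finger_gap'])
d=cam('wrist'); P=cloud(d); np.save('w6.npy',d,allow_pickle=True)
c0=toe+u*.125
o,v,n=fit(P,c0,u,-.005,.022); print('expected',c0,u,'got',o,v,n)
q=P-o; a=q@v; rr=np.linalg.norm(q-a[...,None]*v,axis=-1); k=(rr<.008)&(a>.0)&(a<.05); print('cap end', o+v*np.percentile(a[k],98), 'predicted',toe+u*.15)
E
```

```text
[0.53513277 0.04650142 0.0594965 ] [-0.28206847  0.41553942  0.19371321] 0.7020120358496368
expected [0.53766761 0.02536498 0.11038835] [-0.01625916  0.70691983  0.70710678] got [0.5365404  0.02546181 0.11026562] [-0.03119877  0.69881842  0.7146184 ] 3385
cap end [0.53572372 0.04375452 0.12897192] predicted [0.53726113 0.04303797 0.12806602]
```

Run:
```python
from h import *
T0=frame(u,w); Tm=frame(e,-ez); T1=frame(w,-u)
g=np.array([.5370,-.063,.022])
show(pose()[0]-w*.09,T0); show([.537,.02,.18],Tm); show(g+u*.1635,T1); show(g+u*.0635,T1)
```

```text
t 8.22 shift [ 0.0006 -0.0005 -0.09  ] turn [-0.0055 -0.0065 -0.0059]
t 8.22 shift [ 0.0671  0.0002 -0.1035] turn [-0.0075 -0.7919 -0.0035]
t 8.22 shift [ 0.0599 -0.0013 -0.0505] turn [-9.0000e-03 -1.5773e+00 -4.0000e-04]
t 8.22 shift [-0.0401 -0.0008 -0.0511] turn [-9.0000e-03 -1.5773e+00 -4.0000e-04]
```

send_rows --moves '[{"x":0,"y":0,"z":-0.04,"rx":0,"ry":0,"rz":0,"grip":0.7},{"x":0,"y":0,"z":-0.08,"rx":0,"ry":0,"rz":0,"grip":0.7},{"x":0.02,"y":0,"z":-0.1,"rx":-0.002,"ry":-0.12,"rz":0,"grip":0.7},{"x":0.04,"y":0,"z":-0.103,"rx":-0.004,"ry":-0.24,"rz":0,"grip":0.7},{"x":0.067,"y":0,"z":-0.1035,"rx":-0.006,"ry":-0.36,"rz":0,"grip":0.7},{"x":0.067,"y":0,"z":-0.1035,"rx":-0.007,"ry":-0.48,"rz":0,"grip":0.7},{"x":0.067,"y":0,"z":-0.1035,"rx":-0.007,"ry":-0.6,"rz":0,"grip":0.7},{"x":0.067,"y":0,"z":-0.1035,"rx":-0.007,"ry":-0.72,"rz":0,"grip":0.7},{"x":0.067,"y":0,"z":-0.1035,"rx":-0.007,"ry":-0.84,"rz":0,"grip":0.7},{"x":0.067,"y":0,"z":-0.1035,"rx":-0.007,"ry":-0.96,"rz":0,"grip":0.7},{"x":0.067,"y":0,"z":-0.1,"rx":-0.007,"ry":-1.08,"rz":0,"grip":0.7},{"x":0.067,"y":0,"z":-0.1,"rx":-0.007,"ry":-1.2,"rz":0,"grip":0.7}]'

```text
t: 9.22
tcp_pos: [0.5374, 0.0229, 0.1792]
tcp_rot: [0.148, 0.685, 0.699, -0.143]
wrist_force: [-0.7, -0.1, -0.7]
finger_gap: 0.701
grasp_force: 0.0
```

Run:
```python
from h import *
T1=frame(w,-u); p,r,s=pose(); print(p,s['joints'].round(2))
g=np.array([.5370,-.063,.022])
show(g+u*.1635,T1); show(g+u*.0635,T1)
```

```text
[0.53740925 0.02291606 0.17917566] [ 0.05 -0.03 -0.13  1.48 -0.41  1.6 ]
t 9.22 shift [ 0.0439 -0.0025  0.0261] turn [ 0.002  -0.3715 -0.0023]
t 9.22 shift [ 0.0076 -0.0027  0.1193] turn [ 0.002  -0.3715 -0.0023]
```

send_rows --moves '[{"x":0.015,"y":-0.0025,"z":0.0,"rx":0.002,"ry":-0.12,"rz":-0.002,"grip":0.7},{"x":0.03,"y":-0.0025,"z":0.01,"rx":0.002,"ry":-0.24,"rz":-0.002,"grip":0.7},{"x":0.044,"y":-0.0025,"z":0.026,"rx":0.002,"ry":-0.3715,"rz":-0.002,"grip":0.7},{"x":0.044,"y":-0.0025,"z":0.026,"rx":0.002,"ry":-0.3715,"rz":-0.002,"grip":0.7},{"x":0.044,"y":-0.0025,"z":0.026,"rx":0.002,"ry":-0.3715,"rz":-0.002,"grip":0.7},{"x":0.044,"y":-0.0025,"z":0.026,"rx":0.002,"ry":-0.3715,"rz":-0.002,"grip":0.7}]'

```text
t: 9.72
tcp_pos: [0.5341, 0.0524, 0.1371]
tcp_rot: [0.27, 0.646, 0.662, -0.266]
wrist_force: [0.8, -0.8, 0.5]
finger_gap: 0.705
grasp_force: 0.0
```

Run:
```python
from axis import *
T1=frame(w,-u); p,r,s=pose(); print(p,s['joints'].round(2))
g=np.array([.5370,-.063,.022]); show(g+u*.0635,T1)
d=cam('wrist'); P=cloud(d); np.save('w7.npy',d,allow_pickle=True)
Q=r.inv().apply((P-p).reshape(-1,3)).reshape(P.shape)
# cylinder in tool frame: expected along -z (cap end towards gripper)
c0=r.inv().apply(toe+u*.125-p); o,v,n=fit(P,toe+u*.125,u,-.03,.022,.014)
print('axis world',o,v,n,' in tool',(r.inv().apply(o-p)*1e3).round(1),r.inv().apply(v).round(3))
cv2.imwrite('pics/w7.png',d['frame'])
```

```text
[0.53408799 0.05236255 0.13707036] [ 0.28  0.24 -0.05  1.53 -0.75  1.92]
t 9.72 shift [-0.0009  0.0006  0.0995] turn [-0.003 -0.007  0.002]
axis world [0.53648689 0.02546338 0.11026282] [-0.0355566   0.71052518  0.70277286] 631  in tool [-0.4  1.9 38. ] [ 0.013 -0.022 -1.   ]
```

View pics/w7.png

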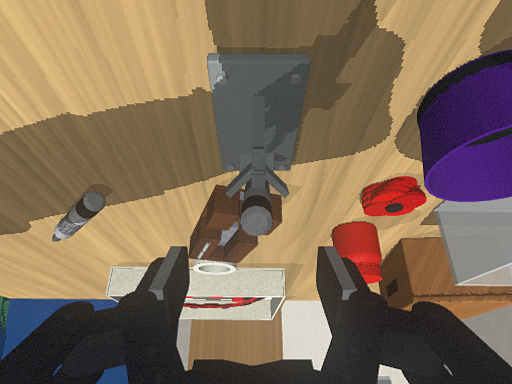

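The wrist view shows the cap (257,215) centred between the fingertips (185,250) and (330,250), in line with the rest. I advance and grip.

send_rows --moves '[{"x":-0.001,"y":0.002,"z":0.03,"rx":-0.015,"ry":-0.007,"rz":0.002,"grip":0.7},{"x":-0.001,"y":0.002,"z":0.06,"rx":-0.015,"ry":-0.007,"rz":0.002,"grip":0.7},{"x":-0.001,"y":0.002,"z":0.085,"rx":-0.015,"ry":-0.007,"rz":0.002,"grip":0.7},{"x":-0.001,"y":0.002,"z":0.098,"rx":-0.015,"ry":-0.007,"rz":0.002,"grip":0.7},{"x":-0.001,"y":0.002,"z":0.098,"rx":-0.015,"ry":-0.007,"rz":0.002,"grip":0.7},{"x":-0.001,"y":0.002,"z":0.098,"rx":-0.015,"ry":-0.007,"rz":0.002,"grip":0.7}]'

```text
t: 10.27
tcp_pos: [0.5381, -0.0184, 0.0704]
tcp_rot: [0.279, 0.646, 0.661, -0.262]
wrist_force: [-0.1, 0.7, 0.2]
finger_gap: 0.704
grasp_force: 0.0
```

send_rows --moves '[{"x":0,"y":0,"z":0,"rx":0,"ry":0,"rz":0,"grip":0.35},{"x":0,"y":0,"z":0,"rx":0,"ry":0,"rz":0,"grip":0.3},{"x":0,"y":0,"z":0,"rx":0,"ry":0,"rz":0,"grip":0.2},{"x":0,"y":0,"z":0,"rx":0,"ry":0,"rz":0,"grip":0},{"x":0,"y":0,"z":0,"rx":0,"ry":0,"rz":0,"grip":0},{"x":0,"y":0,"z":0,"rx":0,"ry":0,"rz":0,"grip":0},{"x":0,"y":0,"z":0,"rx":0,"ry":0,"rz":0,"grip":0}]'

```text
t: 10.85
tcp_pos: [0.538, -0.0169, 0.0684]
tcp_rot: [0.279, 0.644, 0.662, -0.263]
wrist_force: [1.5, 2.0, 5.6]
finger_gap: 0.217
grasp_force: 58.4
```

Run:
```python
from h import *
p,r,s=pose(); np.save('grip.npy',np.r_[p,r.as_quat()]); print(r.as_matrix().round(3))
pp=p+np.array([0,0,.10]); show(pp,r)
Tm=frame(e,-ez); g=np.array([.547,.251,.16]); show(g,Tm)
```

```text
[[-0.015  0.999  0.03 ]
 [ 0.706  0.032 -0.708]
 [-0.708  0.01  -0.706]]
t 10.85 shift [-0.0708  0.001  -0.0706] turn [0. 0. 0.]
t 10.85 shift [ 0.124   0.0185 -0.254 ] turn [0.0132 0.7873 0.0043]
```

send_rows --moves '[{"x":-0.01,"y":0,"z":-0.01,"rx":0,"ry":0,"rz":0,"grip":0},{"x":-0.03,"y":0,"z":-0.03,"rx":0,"ry":0,"rz":0,"grip":0},{"x":-0.05,"y":0,"z":-0.055,"rx":0,"ry":0,"rz":0,"grip":0},{"x":-0.06,"y":0,"z":-0.08,"rx":0,"ry":0.1,"rz":0,"grip":0},{"x":-0.05,"y":0,"z":-0.11,"rx":0,"ry":0.2,"rz":0,"grip":0},{"x":-0.02,"y":0.005,"z":-0.14,"rx":0.005,"ry":0.32,"rz":0,"grip":0},{"x":0.01,"y":0.01,"z":-0.165,"rx":0.01,"ry":0.44,"rz":0,"grip":0},{"x":0.04,"y":0.015,"z":-0.19,"rx":0.013,"ry":0.56,"rz":0.004,"grip":0},{"x":0.07,"y":0.0185,"z":-0.215,"rx":0.013,"ry":0.68,"rz":0.004,"grip":0},{"x":0.1,"y":0.0185,"z":-0.235,"rx":0.013,"ry":0.787,"rz":0.004,"grip":0},{"x":0.124,"y":0.0185,"z":-0.254,"rx":0.013,"ry":0.787,"rz":0.004,"grip":0},{"x":0.124,"y":0.0185,"z":-0.254,"rx":0.013,"ry":0.787,"rz":0.004,"grip":0}]'

```text
t: 11.85
tcp_pos: [0.545, 0.2538, 0.1574]
tcp_rot: [-0.002, 0.699, 0.716, -0.001]
wrist_force: [0.1, -0.0, -1.0]
finger_gap: 0.219
grasp_force: 59.1
```

Run:
```python
from axis import *
p,r,s=pose(); print(p,s['joints'].round(2),s['finger_gap'],s['grasp_force'],s['wrist_force'])
show([.547,.251,.16],frame(e,-ez))
d=cam('wrist'); np.save('w8.npy',d,allow_pickle=True); cv2.imwrite('pics/w8.png',d['frame'])
```

```text
[0.54495274 0.25382991 0.15743698] [0.22 0.11 0.02 1.49 0.   1.76] 0.21864826117813546 59.10147249698639 [ 0.13557648 -0.02769103 -1.04174361]
t 11.85 shift [-0.0029  0.002  -0.0026] turn [-0.0047 -0.0023  0.0011]
```

View pics/w8.png

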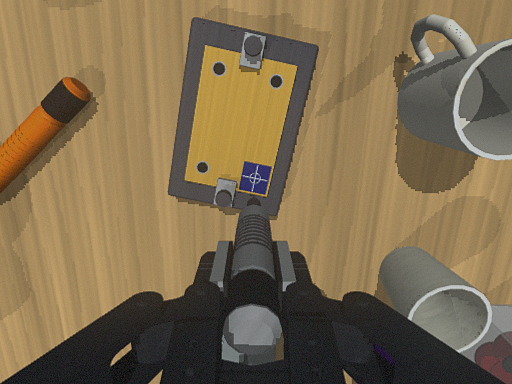

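The wrist view shows the mark at (255,178), at the blue corner by the near clamp, and the punch's point at (254,198). I compute the offset numerically from here on.

```bash
cat > mk.py <<'E'
from axis import *
def markpos(d,box):
    x0,x1,y0,y1=box; f=d['frame'][y0:y1,x0:x1]; h=cv2.cvtColor(f,cv2.COLOR_BGR2HSV)
    b=((h[...,0]>105)&(h[...,0]<135)&(h[...,1]>100)).astype(np.uint8)
    c=max(cv2.findContours(b,0,2)[0],key=cv2.contourArea); hull=cv2.convexHull(c)
    m=np.zeros_like(b); cv2.fillConvexPoly(m,hull,1); m=cv2.erode(m,np.ones((3,3),np.uint8))
    br=((b==0)&(m>0)&(h[...,1]<110)); ys,xs=np.nonzero(br)
    (uc,vc),sz,a=cv2.minAreaRect(c); return (np.median(xs)+x0,np.median(ys)+y0),(xs.mean()+x0,ys.mean()+y0),(uc+x0,vc+y0),br.sum()
def proj(d,q):
    return cv2.projectPoints(np.array([q],float),np.array(d['rvec'],float),np.array(d['tvec'],float),np.array(d['mtx']),None)[0].ravel()
E
python3 - <<'E'
from mk import *
p,r,s=pose(); d=np.load('w8.npy',allow_pickle=True).item()
M=markpos(d,(225,290,150,205)); print(M); 
for m in M[:3]: print('mark',ray(d,*m,.028).round(4))
print('top',[ray(np.load('top0.npy',allow_pickle=True).item(),*m,.028).round(4) for m in markpos(np.load('top0.npy',allow_pickle=True).item(),(165,195,170,195))[:3]])
G=np.load('grip.npy'); rg=R.from_quat(G[3:]); 
v=np.array([-.030,.706,.708]); v/=np.linalg.norm(v); cap=np.array([.53572,.04375,.12897])
pt=cap-.15*v; tl=rg.inv().apply(pt-G[:3]); print('point in tool',tl.round(4),'axis',rg.inv().apply(v).round(3)); 
W=p+r.apply(tl); print('point world pred',W.round(4),'px',proj(d,W).round(1))
P=cloud(d); Q=r.inv().apply((P-p).reshape(-1,3)).reshape(P.shape)
# rows near nose: grey/dark pixels with depth clearly above plate
for vv in range(190,245,5):
    k=np.nonzero((P[vv,225:290,2]>.055)&(abs(Q[vv,225:290,0])<.03))[0]+225
    if len(k): print(vv,k.min(),k.max(),'tool',(Q[vv,k].mean(0)*1e3).round(1))
E
```

```text
((np.float64(250.0), np.float64(177.0)), (np.float64(249.075), np.float64(176.825)), (247.4393711090088, 176.3152618408203), np.int64(40))
mark [0.5413 0.2522 0.028 ]
mark [0.5404 0.2524 0.028 ]
mark [0.5389 0.2528 0.028 ]
top [array([0.5439, 0.25  , 0.028 ]), array([0.5439, 0.25  , 0.028 ]), array([0.5468, 0.2517, 0.028 ])]
point in tool [0.0004 0.0003 0.0643] axis [-0.003 -0.    -1.   ]
point world pred [0.5452 0.2526 0.0934] px [254.1 198.7]
200 248 259 tool [ 5.2 -0.2 47.1]
205 247 260 tool [ 8.7 -0.2 27. ]
210 242 265 tool [10.3  0.  13.6]
215 239 268 tool [10.  -0.3  6.2]
220 238 269 tool [ 9.8 -0.3 -1.1]
225 237 269 tool [10.  -0.5 -8.7]
230 236 270 tool [ 10.1  -0.6 -15.4]
235 235 271 tool [ 10.   -0.8 -21.4]
240 235 271 tool [ 10.3  -0.6 -27.7]
```

Run:
```python
from mk import *
def mark2(d,box):
    x0,x1,y0,y1=box; f=d['frame'][y0:y1,x0:x1]; h=cv2.cvtColor(f,cv2.COLOR_BGR2HSV)
    b=((h[...,0]>105)&(h[...,0]<135)&(h[...,1]>100)).astype(np.uint8)
    pts=np.argwhere(b)[:,::-1].astype(np.int32); hull=cv2.convexHull(pts)
    m=np.zeros_like(b); cv2.fillConvexPoly(m,hull,1); m=cv2.erode(m,np.ones((3,3),np.uint8)); g=cv2.cvtColor(f,cv2.COLOR_BGR2GRAY).astype(float)
    wt=np.clip(g-np.median(g[b>0])-25,0,None)*m; ys,xs=np.mgrid[:g.shape[0],:g.shape[1]]
    (uc,vc),sz,a=cv2.minAreaRect(hull)
    return [((wt*xs).sum()/wt.sum()+x0,(wt*ys).sum()/wt.sum()+y0),(uc+x0,vc+y0)],sz
for n,b in [('w8',(225,290,150,205)),('top0',(165,195,170,195))]:
    d=np.load(n+'.npy',allow_pickle=True).item(); M,sz=mark2(d,b)
    print(n,np.round(M,1),sz,[ray(d,*m,.028).round(4) for m in M])
```

```text
w8 [[254.5 177.6]
 [254.6 177.8]] (26.889568328857422, 27.937213897705078) [array([0.5456, 0.2518, 0.028 ]), array([0.5456, 0.2515, 0.028 ])]
top0 [[180.2 181.7]
 [180.  181.1]] (7.452413558959961, 6.864064693450928) [array([0.545 , 0.2509, 0.028 ]), array([0.5468, 0.2517, 0.028 ])]
```

send_rows --moves '[{"x":-0.001,"y":0.0005,"z":0.02,"rx":0,"ry":0,"rz":0,"grip":0},{"x":-0.001,"y":0.0005,"z":0.04,"rx":0,"ry":0,"rz":0,"grip":0},{"x":-0.001,"y":0.0005,"z":0.05,"rx":0,"ry":0,"rz":0,"grip":0},{"x":-0.001,"y":0.0005,"z":0.055,"rx":0,"ry":0,"rz":0,"grip":0},{"x":-0.001,"y":0.0005,"z":0.055,"rx":0,"ry":0,"rz":0,"grip":0},{"x":-0.001,"y":0.0005,"z":0.055,"rx":0,"ry":0,"rz":0,"grip":0},{"x":-0.001,"y":0.0005,"z":0.055,"rx":0,"ry":0,"rz":0,"grip":0}]'

```text
t: 12.48
tcp_pos: [0.5474, 0.2496, 0.1053]
tcp_rot: [-0.0, 0.699, 0.715, -0.0]
wrist_force: [-0.6, 0.2, -1.2]
finger_gap: 0.217
grasp_force: 59.1
```

Run:
```python
from mk import *
p,r,s=pose(); print(p,r.as_matrix()[:,2].round(4),s['wrist_force'],s['finger_gap'])
W=p+r.apply([.0004,.0003,.0643]); print('point',W.round(4))
d=cam('wrist'); np.save('w9.npy',d,allow_pickle=True); print('px point',proj(d,W).round(1),'px mark pred',proj(d,[.5456,.2517,.028]).round(1))
f=d['frame']; h=cv2.cvtColor(f,cv2.COLOR_BGR2HSV); P=cloud(d)
b=(h[...,0]>105)&(h[...,0]<135)&(h[...,1]>100); b[:,:200]=0;b[:,310:]=0;b[:80]=0;b[260:]=0
pts=np.argwhere(b)[:,::-1]; print(len(pts),pts.min(0),pts.max(0))
q=np.array([ray(d,u_,v_,.028)[:2] for u_,v_ in pts],np.float32)*1000
rc=cv2.minAreaRect(q); print(np.round(rc[0],1),np.round(rc[1],1),rc[2])
x0,y0=pts.min(0)-3;x1,y1=pts.max(0)+12
g=cv2.cvtColor(f,cv2.COLOR_BGR2GRAY); 
for row in g[y0:y1:2,x0:x1:2]: print(' '.join('%3d'%t for t in row))
print(x0,y0)
```

```text
[0.54740767 0.24958321 0.10526474] [-6.e-04  5.e-04 -1.e+00] [-0.64546722  0.19176019 -1.17793709] 0.21707059517239954
point [0.5477 0.25   0.041 ]
px point [253.8 196.4] px mark pred [251.2 189.2]
773 [233 170] [270 207]
[545.6 251.4] [27.4 25.3] 79.5436019897461
147 146 147 145 139 152 144 148 145 142 151 146 146 145 148 150 148 148 147 147 144 151 151  94  79  76
145 151 149 145 141 131 155 154 150 147 153 149 146 145 148 153 149 145 147 144 142 155 135  55  72  77
147 150 149 146 123  57  53  68  74 102 138 155 150 151 150 152 147 148 149 146 128 129 136  72  71  75
145 150 146 148  69  56  57  54  58  50  53  53  57  75 102 142 157 149 152 148 130 132 134  73  69  67
147 145 147 148  50  62  63  60  52  59  59  60 145  51  46  48  56  61  92  94 122 137 109  76  71  69
152 150 147 143  53  62  56  63  53  50  57  40 203  56  60  55  55  56  56  50  44 144  47  74  69  74
147 147 143 141  54  57  56  53  60  62  60  48 178  55  61  56  55  60  53  54  67 136  64  76  77  78
153 143 143 127  62  57  53  62  63  57  49  85 101  57  60  60  57  56  52  54  86 139  78  75  78  78
152
[... 1176 characters left out ...]
  57  81  81  85  84  55  47  46  68 152  65  77  76  73  75  79  76
 71  73  73  67  69  83  97 107  85  81  84  88  82  85  87  82  52  87 153  78  78  81  73  74  76  76
 67  82  78  78  82  74  68  76  83  82  83  83  83  84  79  82  78 128 111  76  76  75  74  75  74  76
 75  78  73  69  69  77  75  81  78  80  83  89  84  84  81  85  76  72  72  77  77  74  76  78  73  76
 64  69  80  76  73  68  79  74  81  80  84  88  90  89  85  83  76  77  70  78  76  75  71  79  77  74
 81  78  75  77  74  74  73  85  69  59  43  58  48  56  54  80  82  78  70  73  72  73  76  73  74  67
 80  76  74  75  70  72  79  53  78  74  64  57  62  63  77  77  60  66  75  68  74  72  73  70  73  61
230 167
```

Run:
```python
from mk import *
d=cam('wrist'); p,r,s=pose(); print(s['t'],p); P=cloud(d); Q=r.inv().apply((P-p).reshape(-1,3)).reshape(P.shape)
print('cam in tool',r.inv().apply(-d['R'].T@d['t']-p).round(4),'pix',proj(d,p+r.apply([.0004,.0003,.0643])).round(1))
for v in list(range(196,216,2))+list(range(216,250,6)):
    print(v,[(P[v,u_].round(4).tolist(),(Q[v,u_]*1e3).round(1).tolist()) for u_ in (253,)])
w=np.load('w1.npy',allow_pickle=True).item()
```

```text
12.5833 [0.54745831 0.24966366 0.1051972 ]
cam in tool [ 0.0789 -0.0007 -0.1735] pix [253.8 196.3]
196 [([0.5472, 0.2468, 0.0299], [-2.9, -0.3, 75.3])]
198 [([0.547, 0.2537, 0.0557], [4.0, -0.3, 49.5])]
200 [([0.547, 0.254, 0.0608], [4.3, -0.3, 44.4])]
202 [([0.547, 0.2538, 0.0644], [4.1, -0.3, 40.8])]
204 [([0.5469, 0.2578, 0.0799], [8.1, -0.4, 25.3])]
206 [([0.5469, 0.2593, 0.0878], [9.7, -0.4, 17.4])]
208 [([0.5468, 0.2595, 0.0919], [9.9, -0.4, 13.3])]
210 [([0.5468, 0.2593, 0.0948], [9.7, -0.4, 10.4])]
212 [([0.5468, 0.26, 0.0999], [10.4, -0.4, 5.3])]
214 [([0.5468, 0.2595, 0.1018], [9.9, -0.4, 3.4])]
216 [([0.5468, 0.2593, 0.1042], [9.6, -0.4, 1.0])]
222 [([0.5468, 0.2599, 0.1145], [10.3, -0.4, -9.3])]
228 [([0.5468, 0.2596, 0.1218], [10.0, -0.4, -16.6])]
234 [([0.5468, 0.2602, 0.1305], [10.6, -0.5, -25.3])]
240 [([0.5468, 0.2601, 0.1368], [10.4, -0.5, -31.6])]
246 [([0.5468, 0.2599, 0.1426], [10.3, -0.5, -37.4])]
```

The point is at (.5474,.2498), the mark at (.5456,.2515). I correct that and come down to just above the plate.

send_rows --moves '[{"x":0.0017,"y":-0.0018,"z":0,"rx":0,"ry":0,"rz":0,"grip":0},{"x":0.0017,"y":-0.0018,"z":0.003,"rx":0,"ry":0,"rz":0,"grip":0},{"x":0.0017,"y":-0.0018,"z":0.006,"rx":0,"ry":0,"rz":0,"grip":0},{"x":0.0017,"y":-0.0018,"z":0.009,"rx":0,"ry":0,"rz":0,"grip":0},{"x":0.0017,"y":-0.0018,"z":0.009,"rx":0,"ry":0,"rz":0,"grip":0},{"x":0.0017,"y":-0.0018,"z":0.009,"rx":0,"ry":0,"rz":0,"grip":0}]'

```text
t: 13.08
tcp_pos: [0.5447, 0.2512, 0.0946]
tcp_rot: [-0.001, 0.699, 0.715, -0.001]
wrist_force: [0.5, 1.3, -2.9]
finger_gap: 0.219
grasp_force: 59.2
```

Run:
```python
from mk import *
d=cam('wrist'); p,r,s=pose(); print(s['t'],p,s['wrist_force']); P=cloud(d); Q=r.inv().apply((P-p).reshape(-1,3)).reshape(P.shape)
W=p+r.apply([.0002,-.0001,.0643]); print('point',W.round(4),proj(d,W).round(1))
h=cv2.cvtColor(d['frame'],cv2.COLOR_BGR2HSV)
b=(h[...,0]>105)&(h[...,0]<135)&(h[...,1]>100)&(P[...,2]<.034); b[:,:200]=0;b[:,310:]=0;b[:80]=0;b[260:]=0
pts=np.argwhere(b)[:,::-1]
q=np.array([ray(d,u_,v_,.028)[:2] for u_,v_ in pts],np.float32)*1000
rc=cv2.minAreaRect(q); print(np.round(rc[0],1),np.round(rc[1],1),rc[2])
for v in range(188,206,2):
    k=[u_ for u_ in range(235,275) if P[v,u_,2]>.038]; 
    if k: print(v,min(k),max(k),(Q[v,k].mean(0)*1e3).round(1))
```

```text
13.1333 [0.54478891 0.25118785 0.09485064] [ 0.05425084  0.20633371 -1.60481595]
point [0.5445 0.2514 0.0306] [253.5 196.7]
[545.7 251.5] [27.2 25.5] 79.61764526367188
188 260 260 [  78.9   -0.8 -173.2]
194 259 259 [  78.9   -0.8 -173.2]
198 248 256 [13.1 -0.5 23. ]
200 248 259 [ 3.4 -0.1 47.3]
202 248 259 [ 3.6 -0.1 42.6]
204 243 260 [ 9.  -0.2 23.2]
```

send_rows --moves '[{"x":0,"y":0.001,"z":0.0,"rx":0,"ry":0,"rz":0,"grip":0},{"x":0,"y":0.001,"z":0.001,"rx":0,"ry":0,"rz":0,"grip":0},{"x":0,"y":0.001,"z":0.003,"rx":0,"ry":0,"rz":0,"grip":0},{"x":0,"y":0.001,"z":0.005,"rx":0,"ry":0,"rz":0,"grip":0},{"x":0,"y":0.001,"z":0.006,"rx":0,"ry":0,"rz":0,"grip":0},{"x":0,"y":0.001,"z":0.006,"rx":0,"ry":0,"rz":0,"grip":0}]'

```text
t: 13.63
tcp_pos: [0.5468, 0.2515, 0.0908]
tcp_rot: [-0.0, 0.699, 0.715, 0.0]
wrist_force: [-3.5, -0.5, 12.1]
finger_gap: 0.216
grasp_force: 60.3
```

send_rows --moves '[{"x":0,"y":0,"z":0.002,"rx":0,"ry":0,"rz":0,"grip":0},{"x":0,"y":0,"z":0.004,"rx":0,"ry":0,"rz":0,"grip":0},{"x":0,"y":0,"z":0.006,"rx":0,"ry":0,"rz":0,"grip":0},{"x":0,"y":0,"z":0.008,"rx":0,"ry":0,"rz":0,"grip":0},{"x":0,"y":0,"z":0.008,"rx":0,"ry":0,"rz":0,"grip":0},{"x":0,"y":0,"z":0.008,"rx":0,"ry":0,"rz":0,"grip":0}]'

```text
t: 14.13
tcp_pos: [0.5465, 0.2513, 0.0819]
tcp_rot: [-0.0, 0.699, 0.715, -0.0]
wrist_force: [-0.7, 0.1, 5.7]
finger_gap: 0.214
grasp_force: 59.8
```

send_rows --moves '[{"x":0,"y":0,"z":0.001,"rx":0,"ry":0,"rz":0,"grip":0},{"x":0,"y":0,"z":0.002,"rx":0,"ry":0,"rz":0,"grip":0},{"x":0,"y":0,"z":0.002,"rx":0,"ry":0,"rz":0,"grip":0}]'

```text
t: 14.38
tcp_pos: [0.5469, 0.2514, 0.0812]
tcp_rot: [0.0, 0.699, 0.715, 0.0]
wrist_force: [-2.9, -0.8, 13.3]
finger_gap: 0.222
grasp_force: 60.6
```

send_rows --moves '[{"x":0,"y":0,"z":0.001,"rx":0,"ry":0,"rz":0,"grip":0},{"x":0,"y":0,"z":0.0015,"rx":0,"ry":0,"rz":0,"grip":0},{"x":0,"y":0,"z":0.0015,"rx":0,"ry":0,"rz":0,"grip":0}]'

```text
t: 14.63
tcp_pos: [0.5473, 0.2516, 0.0807]
tcp_rot: [0.0, 0.699, 0.715, 0.001]
wrist_force: [-4.0, -1.8, 20.2]
finger_gap: 0.216
grasp_force: 61.2
```

Run:
```python
from mk import *
d=cam('wrist'); p,r,s=pose(); print(s['t'],p,s['wrist_force'],r.as_matrix()[:,2].round(3)); P=cloud(d)
W=p+r.apply([.0002,-.0001,.0643-.0115]); print('point',W.round(4),proj(d,W).round(1))
Q=r.inv().apply((P-p).reshape(-1,3)).reshape(P.shape)
for v in range(196,240,4): print(v,(Q[v,253]*1e3).round(1))
# body axis check
k=(abs(Q[...,1])<.012)&(Q[...,0]>0)&(Q[...,0]<.014)
for z0 in (-.02,-.01,0,.01,.02,.03):
    m=k&(abs(Q[...,2]-z0)<.004)
    if m.any(): print(z0,(Q[m].min(0)*1e3).round(1),(Q[m].max(0)*1e3).round(1))
```

```text
14.6833 [0.54732002 0.25153817 0.08071645] [-3.99154372 -1.64155    20.22197287] [ 0.002  0.001 -1.   ]
point [0.5473 0.2518 0.0279] [253.4 201.7]
196 [ 5.1 -0.4 51.1]
200 [ 1.8 -0.4 51.9]
204 [ 3.9 -0.4 37.4]
208 [ 9.  -0.5 15.8]
212 [ 9.8 -0.5  6.9]
216 [ 9.6 -0.5  1.1]
220 [10.3 -0.5 -6.3]
224 [ 10.   -0.5 -11.2]
228 [ 10.2  -0.5 -17. ]
232 [  9.8  -0.5 -20.9]
236 [ 10.1  -0.5 -26.3]
-0.02 [  1.7 -10.6 -24. ] [ 10.7   9.1 -16.1]
-0.01 [  1.7 -10.6 -13.9] [10.5  9.1 -6.1]
0 [  1.9 -10.5  -4. ] [10.3  9.1  3.8]
0.01 [  0.1 -10.1   6.1] [ 9.8  9.3 13.9]
0.02 [  0.1 -10.4  16.1] [ 9.8  8.9 23.7]
0.03 [ 5.5 -2.4 28. ] [ 6.6  1.5 30.9]
```

At the hard stop the nose geometry puts the point at z = 27.9 mm on the plate. The force pattern (13, 7, then 20 N) shows the snap. I lift and go back to the rest.

send_rows --moves '[{"x":0,"y":0,"z":-0.005,"rx":0,"ry":0,"rz":0,"grip":0},{"x":0,"y":0,"z":-0.015,"rx":0,"ry":0,"rz":0,"grip":0},{"x":0,"y":0,"z":-0.035,"rx":0,"ry":0,"rz":0,"grip":0},{"x":0,"y":0,"z":-0.07,"rx":0,"ry":0,"rz":0,"grip":0},{"x":0,"y":0,"z":-0.1,"rx":0,"ry":0,"rz":0,"grip":0},{"x":0,"y":0,"z":-0.1,"rx":0,"ry":0,"rz":0,"grip":0},{"x":0,"y":0,"z":-0.1,"rx":0,"ry":0,"rz":0,"grip":0}]'

```text
t: 15.27
tcp_pos: [0.5473, 0.2515, 0.1792]
tcp_rot: [0.0, 0.699, 0.715, 0.001]
wrist_force: [-1.0, -0.1, -3.7]
finger_gap: 0.218
grasp_force: 59.4
```

Run:
```python
from h import *
G=np.load('grip.npy'); rg=R.from_quat(G[3:]); g=G[:3]; print(pose()[0])
show(g+[0,0,.10],rg); show(g+u*.004-w*.03,rg); show(g+u*.004-w*.001,rg)
```

```text
[0.54726432 0.25151927 0.17920289]
t 15.27 shift [-0.2682 -0.0154  0.0105] turn [-0.0123 -0.7883 -0.0052]
t 15.27 shift [-0.2866 -0.0155  0.0864] turn [-0.0123 -0.7883 -0.0052]
t 15.27 shift [-0.2661 -0.0155  0.107 ] turn [-0.0123 -0.7883 -0.0052]
```

send_rows --moves '[{"x":-0.03,"y":-0.002,"z":0,"rx":0,"ry":-0.1,"rz":0,"grip":0},{"x":-0.065,"y":-0.005,"z":0,"rx":-0.003,"ry":-0.2,"rz":0,"grip":0},{"x":-0.1,"y":-0.008,"z":0,"rx":-0.006,"ry":-0.32,"rz":0,"grip":0},{"x":-0.135,"y":-0.011,"z":0,"rx":-0.009,"ry":-0.44,"rz":0,"grip":0},{"x":-0.17,"y":-0.014,"z":0,"rx":-0.012,"ry":-0.56,"rz":-0.005,"grip":0},{"x":-0.205,"y":-0.0154,"z":0.0,"rx":-0.012,"ry":-0.68,"rz":-0.005,"grip":0},{"x":-0.24,"y":-0.0154,"z":0.005,"rx":-0.012,"ry":-0.788,"rz":-0.005,"grip":0},{"x":-0.268,"y":-0.0154,"z":0.01,"rx":-0.012,"ry":-0.788,"rz":-0.005,"grip":0},{"x":-0.287,"y":-0.0155,"z":0.04,"rx":-0.012,"ry":-0.788,"rz":-0.005,"grip":0},{"x":-0.2866,"y":-0.0155,"z":0.06,"rx":-0.012,"ry":-0.788,"rz":-0.005,"grip":0},{"x":-0.2866,"y":-0.0155,"z":0.06,"rx":-0.012,"ry":-0.788,"rz":-0.005,"grip":0},{"x":-0.2866,"y":-0.0155,"z":0.06,"rx":-0.012,"ry":-0.788,"rz":-0.005,"grip":0}]'

```text
t: 16.27
tcp_pos: [0.5351, -0.0358, 0.1154]
tcp_rot: [0.276, 0.643, 0.663, -0.266]
wrist_force: [-0.4, 0.3, -1.6]
finger_gap: 0.213
grasp_force: 59.1
```

Run:
```python
from h import *
G=np.load('grip.npy'); rg=R.from_quat(G[3:]); g=G[:3]; p,r,s=pose(); print(p,s['wrist_force'],s['finger_gap'],s['joints'].round(2))
show(g+u*.004-w*.03,rg); show(g+u*.004-w*.001,rg)
```

```text
[ 0.53513435 -0.03579959  0.11541108] [-0.36558237  0.33021055 -1.6054185 ] 0.21312517631311326 [ 0.13  0.09 -0.26  1.32 -0.78  1.71]
t 16.27 shift [0.0165 0.0032 0.0159] turn [-0.0059  0.0005  0.0051]
t 16.27 shift [0.0455 0.0033 0.0158] turn [-0.0059  0.0005  0.0051]
```

send_rows --moves '[{"x":0.008,"y":0.003,"z":0.008,"rx":-0.006,"ry":0,"rz":0.005,"grip":0},{"x":0.0165,"y":0.003,"z":0.0155,"rx":-0.006,"ry":0,"rz":0.005,"grip":0},{"x":0.028,"y":0.003,"z":0.0155,"rx":-0.006,"ry":0,"rz":0.005,"grip":0},{"x":0.036,"y":0.003,"z":0.0155,"rx":-0.006,"ry":0,"rz":0.005,"grip":0},{"x":0.041,"y":0.003,"z":0.0155,"rx":-0.006,"ry":0,"rz":0.005,"grip":0},{"x":0.044,"y":0.003,"z":0.0155,"rx":-0.006,"ry":0,"rz":0.005,"grip":0},{"x":0.044,"y":0.003,"z":0.0155,"rx":-0.006,"ry":0,"rz":0.005,"grip":0},{"x":0.044,"y":0.003,"z":0.0155,"rx":-0.006,"ry":0,"rz":0.005,"grip":0}]'

```text
t: 16.93
tcp_pos: [0.5398, -0.0152, 0.0756]
tcp_rot: [0.281, 0.644, 0.662, -0.262]
wrist_force: [-0.7, 0.9, -2.1]
finger_gap: 0.218
grasp_force: 59.1
```

Run:
```python
from h import *
G=np.load('grip.npy'); rg=R.from_quat(G[3:]); g=G[:3]; p,r,s=pose(); print(p,s['wrist_force'],s['finger_gap'])
show(g,rg)
```

```text
[ 0.53977849 -0.01522533  0.07557973] [-0.73032383  0.86048553 -2.11837126] 0.21842900029067985
t 16.93 shift [ 0.0039 -0.002   0.0062] turn [ 0.0038  0.0006 -0.0024]
```

send_rows --moves '[{"x":0.002,"y":-0.002,"z":0.002,"rx":0.004,"ry":0,"rz":-0.002,"grip":0},{"x":0.0035,"y":-0.002,"z":0.004,"rx":0.004,"ry":0,"rz":-0.002,"grip":0},{"x":0.0035,"y":-0.002,"z":0.004,"rx":0.004,"ry":0,"rz":-0.002,"grip":0},{"x":0.0035,"y":-0.002,"z":0.004,"rx":0.004,"ry":0,"rz":-0.002,"grip":0}]'

```text
t: 17.27
tcp_pos: [0.5377, -0.0162, 0.0701]
tcp_rot: [0.279, 0.644, 0.661, -0.264]
wrist_force: [-0.1, -0.8, -1.7]
finger_gap: 0.219
grasp_force: 59.3
```

send_rows --moves '[{"x":0,"y":0,"z":0,"rx":0,"ry":0,"rz":0,"grip":0.18},{"x":0,"y":0,"z":0,"rx":0,"ry":0,"rz":0,"grip":0.24},{"x":0,"y":0,"z":0,"rx":0,"ry":0,"rz":0,"grip":0.3},{"x":0,"y":0,"z":0,"rx":0,"ry":0,"rz":0,"grip":0.45},{"x":0,"y":0,"z":0,"rx":0,"ry":0,"rz":0,"grip":0.7},{"x":0,"y":0,"z":0,"rx":0,"ry":0,"rz":0,"grip":0.7},{"x":0,"y":0,"z":0,"rx":0,"ry":0,"rz":0,"grip":0.7},{"x":0,"y":0,"z":0,"rx":0,"ry":0,"rz":0,"grip":0.7}]'

```text
t: 17.93
tcp_pos: [0.5377, -0.0159, 0.0701]
tcp_rot: [0.279, 0.644, 0.662, -0.264]
wrist_force: [0.3, 0.2, -0.3]
finger_gap: 0.7
grasp_force: 0.0
```

send_rows --moves '[{"x":0,"y":0,"z":-0.015,"rx":0,"ry":0,"rz":0,"grip":0.7},{"x":0,"y":0,"z":-0.04,"rx":0,"ry":0,"rz":0,"grip":0.7},{"x":0,"y":0,"z":-0.08,"rx":0,"ry":0,"rz":0,"grip":0.7},{"x":0,"y":0,"z":-0.1,"rx":0,"ry":0,"rz":0,"grip":0.7},{"x":0,"y":0,"z":-0.1,"rx":0,"ry":0,"rz":0,"grip":0.7},{"x":0,"y":0,"z":-0.1,"rx":0,"ry":0,"rz":0,"grip":0.7},{"x":0,"y":0,"z":-0.1,"rx":0,"ry":0,"rz":0,"grip":0.7}]'

```text
t: 18.52
tcp_pos: [0.5344, 0.0545, 0.1396]
tcp_rot: [0.279, 0.644, 0.662, -0.264]
wrist_force: [-0.0, -0.7, -0.1]
finger_gap: 0.699
grasp_force: 0.0
```

Run:
```python
from axis import *
p,r,s=pose(); print(s['t'],p,s['wrist_force'])
d=cam('wrist'); P=cloud(d); c0=toe+u*.125
for n,c in (('before',np.load('w7.npy',allow_pickle=True).item()),('now',d)):
    P=cloud(c); o,v,k=fit(P,c0,u,-.03,.022,.014); q=P-o; a=q@v; rr=np.linalg.norm(q-a[...,None]*v,axis=-1); m=(rr<.008)&(a>0)&(a<.05)
    cap=o+v*np.median(a[m]); print(n,k,'cap',cap.round(4),'point',(cap-.15*v).round(4),'v',v.round(3))
print('head',(toe+u*.15).round(4),'toe',toe)
t0=np.load('top0.npy',allow_pickle=True).item(); t1=cam('top')
df=cv2.absdiff(t0['frame'],t1['frame']).max(2); df[:, :]=df
for nm,(x,y) in dict(mug=(240,195),cup=(333,195),tub=(395,190),petals=(475,203),jar=(543,203),tape=(630,321),sciss=(170,310)).items():
    x=int(x*.64);y=int(y*.64); print(nm,(df[y-18:y+18,x-18:x+18]>50).mean().round(3),end=' ')
```

```text
18.5167 [0.53444242 0.05451073 0.13959858] [-0.0438571  -0.71026268 -0.12614719]
before 631 cap [0.5356 0.0437 0.1283] point [ 0.5409 -0.0629  0.0229] v [-0.036  0.711  0.703]
now 615 cap [0.5342 0.0439 0.1281] point [ 0.5418 -0.0631  0.0233] v [-0.051  0.713  0.699]
head [0.5373 0.043  0.1281] toe [ 0.5397 -0.063   0.022 ]
mug 0.109 cup 0.0 tub 0.0 petals 0.0 jar 0.0 tape 0.0 sciss 0.637
```

```bash
python3 -c "
from rig import sign_off
print(sign_off())"
```

```text
the job is handed in; nothing more can be done
None
```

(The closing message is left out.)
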